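# Lock the slab roller's shaft with its set screw

### The arm

A 6-joint arm with a two-finger parallel gripper is mounted at the origin on the work surface. World frame = base frame: x ahead of the robot, y to its left, z up, the work surface at z = 0. Lengths are in m, angles in rad, forces in N, time in s.
With the tool pointing down it reaches from about 0.275 to 0.75 m from the base axis. Payload 10.2 kg.
Tool frame: the origin (TCP) lies on the centre line of the jaws, within the pads' length; the fingertips stand 8 mm ahead of it and the grasp point (between the pads) lies 11 mm behind it; x points along the fingers, y is the direction in which the jaws open and shut, and the axes are right-handed (so a half turn about x gives the same grasp; the last joint's range is limited). The gripper opens to 88 mm and grips with 3 to 60 N. Pads are 18 mm wide; open, the fingers measure 123 mm over their backs; the gripper's body (75 mm by 187 mm) begins 45 mm behind the grasp point.
Start: joints at [1.066, 0.313, 1.498, -0, 1.331, -0.223], TCP at [0.146, 0.504, 0.247] pointing down, gripper open.
Joint ranges: [-2.94, 2.94], [-0.97, 2.17], [0.19, 2.56], [-1.23, 4.37], [0.02, 3.11], [-2.88, 2.88]. Speed limits (rad/s): [2.39, 2.39, 3.01, 3.14, 3.14, 3.14].

### API

Orientations are given as a unit quaternion [x, y, z, w].
In Python, from workcell import read_state, vision, env, outline_of gives the robot as it stands.
- The arm moves only by the tool servo_tool, never from a script. Its arguments are lists of equal length, an entry for each row: "delta_pos": the shift along the world's x, y, z normalised to -1 to 1, where 1 is 500 mm, a list of three; "dr": the turn, a rotation vector about the world's x, y, z normalised to -1 to 1, where 1 is pi rad, a list of three; "gripper": the gripper command: -1 is shut, 1 is fully open, values between are in proportion. A call has 1 to 12 rows; each row is the pose to reach, as a shift and turn from the pose commanded when the call began, turning the shorter way round; what a row does not reach only later rows make up. A row lasts 1/10 s, in which the tool goes at most 50 mm and 8.59 degrees, less where a joint would pass 70% of its speed; a pose out of reach is approached as far as the arm can. A call with a number of a shift or a turn outside -1 to 1 is refused whole. A call with a gripper value outside its range is refused whole. The fingers move at their own pace and stop on an object; "newtons" is the grip in N (left out, the last holds). Time passes only in rows, so rows that repeat a pose let the fingers close. It gives the time, the measured TCP pose, the force and the opening at its end, in the units of the state.
- read_state(): the state, without advancing time (a new reading comes with each control period).
- vision.grab_frame(name): name is "side" or "top" or "wrist"; returns a dict with "frame" (400x640x3 uint8, red, green, blue), "z_map" (400x640 float32, m along the optical axis (not along the pixel's ray), 0 where there is no reading), "intrinsics" (3x3 intrinsics, pixels), "eye" and "rotation" of the camera in the world. Camera axes: x right, y up, looking along -z (the intrinsics and any distortion apply to the point x, -y, -z); pixel columns grow to the right and rows downward; lengths in m; the calibration is good to about 2 mm. The wrist camera is an equidistant fisheye: a pixel r from the principal point sees the ray r / f radians off the axis. A picture is of the moment at which its call begins.
- env.sign_off(): hands the job in, once; it reports no verdict.
Trained networks look in a picture, given as the dict that the camera call returned (one of the last four; its "shot" number tells which), for a name from the list of things; names that differ only in an ending like _2 or _b are one class to them, and where a whole thing is asked for, a point or a joint stands for the part that bears it (a point fixed in the world has none). Each returns a list of dicts, best first, with "p" (0 to 1); they miss things now and then, are a little off and sometimes report something else, mostly with a low value. They report only what shows in the picture. A call takes as long as a camera call.
- outline_of(thing, picture): "mask" (400x640 bool, what is visible of it) and "extent" ([left, top, right, bottom] in pixels, round what is visible of it).
The state is a dict: "time": time; "joint_positions": joint angles; "dq": joint speeds; "tau": joint torques, N m; "ee_pos": TCP position; "orientation": TCP orientation; "contact_force": force on the tool from outside, world axes, zero at the start; "torque": the same for the moment, N m; "grip_width": finger opening in m.
Only numpy, scipy, OpenCV 4.12 (cv2) and the standard library are available. Lean on these libraries where they do the work, as an engineer would, in place of code of your own. Each camera call takes 0.05 s, during which the arm holds its last target.

### The job

Lock the small slab roller: swing its crank until the flat on the shaft faces straight up at the set screw in the lock hub, then put the hex key from the tool block down into the screw and turn it clockwise until the screw bears on the flat and is tight at about 0.5 newton metres - not much more, or the thread strips. Leave the key standing in the screw and let go of it.

Things in the scene. Friction and masses are not known exactly. Their poses are not given: they have to be found in the camera images.
- roller: Hand slab roller, fixed to the table: base board, grey posts 116 mm high, wooden roller at one end, crank at the other, and between two posts the lock hub, a dark steel block with a square 52 mm boss (top 130 mm above the table) that holds the set screw. Origin: on the table straight below the screw. x: across the shaft; y: along the shaft towards the crank; z: up.
- shaft: Steel shaft 32 mm across, one flat cut 1.5 mm deep along it; carries roller and crank. Origin: on its axis below the screw, 90 mm up. y: along the axis to the crank; z: out of the flat at a right angle, also the way the crank arm points: upright when the flat faces the screw. Turns about y only, from -0.5 to 1.3 rad (positive: crank leans to the roller's +x), drag 0.5 N m, stays where left.
- crank_grip (a point): Middle of the crank's round wooden grip, 18 mm across, 56 mm long, parallel to the shaft, 65 mm from the shaft axis along the shaft's z and 152 mm along its y. Fixed to the crank arm (10 mm thick plate, 112 to 122 mm along y). Axes as the shaft's.
- setscrew: Upright steel set screw 30 mm across, 1 to 7 mm proud of the boss; hexagon socket 15 mm across flats, 16 mm deep. Origin: centre of its top. x: square to a socket flat (repeats every 60 deg). Clockwise from above tightens and sinks it 4 mm/rad; drag 0.25 N m until it meets the shaft's flat 0.4 to 1.4 rad on (sooner on the round), then torque climbs steeply. Tight at 0.5, strips at 0.65 N m.
- key_handle (a point): Centre of the hex key's black paddle handle: 80 mm long (y), 14 mm thick (x), 26 mm high. Key 0.22 kg, upright in one of the tool block's two holes (the other holds a round-knobbed hole cutter). Below the handle a hexagonal rod 14 mm across flats, 78 mm long, the last 4 mm tapering to 10 mm across. x: square to a pair of the hexagon's flats; z: up the rod.
- key_tip (a point): Centre of the hex key's lower end, on the rod's axis, 91 mm below the handle's centre. Axes as the handle's.
- tool_block: Wooden tool block fixed to the table, 150 x 60 x 55 mm, with two round holes 17.3 mm across and 40 mm deep, 46 mm either side of its middle along x. Origin: centre of its underside. Key or cutter may stand in either hole.

How it is judged:
On the way, in this order (a step that is already met when the one before it is completed fails the run):
1. the shaft is turned so that its flat faces the set screw (within 0.12 rad), the screw still loose (angle between the z axis of shaft and the z axis of roller, either way round below 0.12 rad and contact force between setscrew and shaft below 5 N), for 0.3 s.
2. the hex key is seated at least 8 mm deep in the screw's socket (z of key_tip in the frame of setscrew below -0.008 m and horizontal distance between key_tip and setscrew below 0.004 m), for 0.2 s.
3. the screw is tight on the flat (angle between the z axis of shaft and the z axis of roller, either way round below 0.12 rad and z of setscrew in the frame of roller below 0.1322 m and contact force between setscrew and shaft above 28 N), for 0.2 s.
At the end, for the whole second after the job is handed in: Flat faces the screw within 0.12 rad; screw top at most 2.2 mm above the boss and bearing on the flat with over 28 N; hex key standing in the socket, at least 8 mm deep, tip within 4 mm of the screw axis, leaning under 0.15 rad (all of step 2 and all of step 3 and angle between key_handle's own z axis and vertical below 0.15 rad); the robot touches nothing.
It fails at once if the screw is overtightened and strips its thread (it bears on the shaft with more than 95 N, reached at about 0.65 N m) (contact force between setscrew and shaft above 95 N).
It fails at once if a bystander on the table is moved more than 40 mm (distance of any of vase, glaze_jar, slip_jar, bowl, glaze_brush, palette_knife, cone_stand from where it was at the start of the episode above 0.04 m).
It also fails if it takes over 67 s, if anything falls off the work surface, if the arm or the gripper's body presses on something with over 40 N, if the wrist force passes 120 N, or if a joint passes its speed limit or range.

## Working session

There is one attempt and no reset: what is moved stays moved. The work goes in short steps, Python scripts to look and compute and a tool call to move; the robot and the scene stay as the last step left them, time stands still between calls to the robot, and variables do not carry over. Pictures are saved under pics/ and viewed, and the job is handed in when it is done.

Besides the shell and the picture viewer there is one more tool, called by a JSON object that holds its "fn" and its "kwargs". servo_tool: Moves the arm, as the interface text tells. Scaled input: -1 to 1 covers 500 mm each way for a shift and pi rad each way for a turn. Its arguments: {"type":"object","properties":{"delta_pos":{"type":"array"},"dr":{"type":"array"},"gripper":{"type":"array"},"newtons":{"type":"number"}},"required":["delta_pos","dr","gripper"]}

```bash
mkdir -p pics; ls; cat > h.py <<'E'
from workcell import read_state, vision, env, outline_of
import numpy as np, cv2, pickle
def grab(n,save=None):
    p=vision.grab_frame(n)
    if save: cv2.imwrite('pics/'+save+'.png',p['frame'][:,:,::-1]); pickle.dump(p,open('pics/'+save+'.pkl','wb'))
    return p
def cloud(p):
    K=np.array(p['intrinsics']);z=p['z_map'];v,u=np.mgrid[:400,:640]
    x=(u-K[0,2])/K[0,0]*z;y=(v-K[1,2])/K[1,1]*z
    c=np.stack([x,-y,-z],-1)
    return c@np.array(p['rotation']).T+np.array(p['eye'])
def proj(p,P):
    K=np.array(p['intrinsics']);c=(np.array(P)-np.array(p['eye']))@np.array(p['rotation'])
    return np.stack([K[0,0]*c[...,0]/-c[...,2]+K[0,2],K[1,1]*-c[...,1]/-c[...,2]+K[1,2]],-1)
E
python3 - <<'E'
from h import *
s=read_state();print({k:np.round(v,4) for k,v in s.items()})
for n in ['top','side']:
    p=grab(n,n+'0');print(n,{k:(v if k not in('frame','z_map') else v.shape) for k,v in p.items()})
    for t in ['roller','shaft','setscrew','key_handle','tool_block','crank_grip']:
        for o in outline_of(t,p)[:3]: 
            C=cloud(p)[o['mask']&(p['z_map']>0)]
            print(t,round(o['p'],2),o['extent'],np.round(np.median(C,0),3) if len(C) else None)
E
```

```text
pics
{'time': np.float64(0.0), 'joint_positions': array([ 1.0656,  0.3135,  1.4984, -0.    ,  1.331 , -0.2234]), 'dq': array([-0.0005,  0.002 ,  0.0011, -0.    , -0.0008, -0.0013]), 'tau': array([-6.00000e-04, -4.02195e+01, -2.52270e+01,  6.94000e-02,
        3.52000e-02, -1.00000e-04]), 'ee_pos': array([0.1459, 0.5041, 0.2462]), 'orientation': array([ 0.0989,  0.7003, -0.0998,  0.6999]), 'contact_force': array([-0.4336, -0.0805,  0.4437]), 'torque': array([-0.0311, -0.0138,  0.0229]), 'grip_width': np.float64(0.0883)}
top {'frame': (400, 640, 3), 'z_map': (400, 640), 'intrinsics': array([[467.26145727,   0.        , 322.57605776],
       [  0.        , 467.26145727, 193.31377083],
       [  0.        ,   0.        ,   1.        ]]), 'eye': array([0.44412317, 0.17271434, 1.02361306]), 'rotation': array([ 0.0239996 , -0.03822955, -0.7015015 ,  0.71123707]), 'shot': 1}Traceback (most recent call last):
  File "<stdin>", line 7, in <module>
  File "h.py", line 11, in cloud
    return c@np.array(p['rotation']).T+np.array(p['eye'])
           ~^~~~~~~~~~~~~~~~~~~~~~~~~~
ValueError: matmul: Input operand 1 has a mismatch in its core dimension 0, with gufunc signature (n?,k),(k,m?)->(n?,m?) (size 4 is different from 3)
```

```bash
sed -i "s/np.array(p\['rotation'\])/Rm(p)/" h.py; cat >> h.py <<'E'
from scipy.spatial.transform import Rotation as R
def Rm(p): return R.from_quat(p['rotation']).as_matrix()
E
python3 - <<'E'
from h import *
for n in ['top','side']:
    p=grab(n,n+'1');print(n,p['eye'],p['rotation'])
    for t in ['roller','shaft','setscrew','key_handle','tool_block','crank_grip']:
        for o in outline_of(t,p)[:3]: 
            C=cloud(p)[o['mask']&(p['z_map']>0)]
            print(t,round(o['p'],2),o['extent'],np.round(np.median(C,0),3) if len(C) else None)
E
```

```text
top [0.44412317 0.17271434 1.02361306] [ 0.0239996  -0.03822955 -0.7015015   0.71123707]
roller 0.68 [339.4, 153.0, 572.0, 291.2] [ 0.478 -0.139  0.045]
shaft 0.66 [345.1, 157.2, 563.9, 247.5] [ 0.477 -0.184  0.117]
setscrew 0.72 [421.2, 197.1, 435.3, 217.8] [ 0.5   -0.048  0.136]
key_handle 0.83 [232.6, 158.7, 269.1, 174.0] [0.579 0.291 0.119]
key_handle 0.38 [341.7, 156.5, 564.2, 245.8] [ 0.478 -0.179  0.116]
tool_block 0.67 [239.3, 153.5, 273.5, 228.4] [0.532 0.287 0.056]
crank_grip 0.75 [342.9, 162.3, 562.2, 247.2] [ 0.478 -0.183  0.116]
side [0.41586771 0.7233312  0.68309228] [-0.03420913  0.39097593  0.91570539 -0.0863203 ]
roller 0.89 [286.8, 80.9, 426.5, 233.8] [ 0.477 -0.063  0.045]
roller 0.75 [343.3, 137.1, 358.4, 145.8] [ 0.501 -0.042  0.136]
shaft 0.84 [288.7, 84.3, 399.1, 200.9] [ 0.493 -0.143  0.115]
setscrew 0.58 [343.8, 136.2, 357.5, 146.0] [ 0.5   -0.042  0.136]
key_handle 0.7 [256.3, 249.8, 282.3, 296.5] [0.581 0.3   0.115]
tool_block 0.8 [250.2, 280.6, 344.5, 335.3] [0.533 0.318 0.055]
crank_grip 0.83 [289.9, 83.1, 395.9, 201.6] [ 0.488 -0.145  0.115]
crank_grip 0.63 [341.2, 132.0, 358.3, 142.0] [ 0.502 -0.045  0.136]
```

View pics/top1.png

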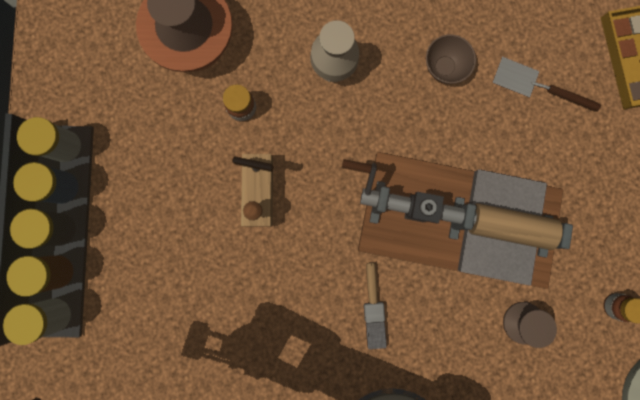

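View pics/side1.png

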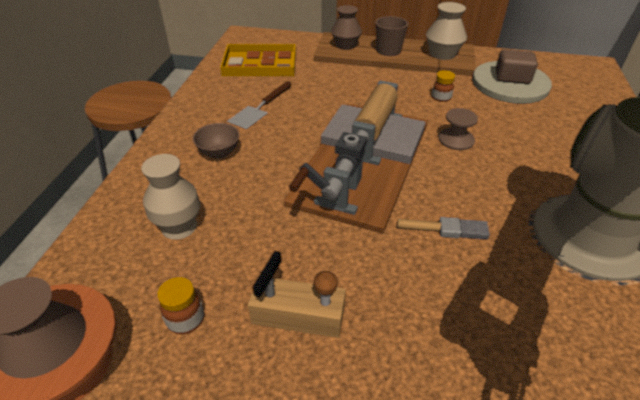

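```bash
python3 - <<'E'
from h import *
p=pickle.load(open('pics/top1.pkl','rb'));q=pickle.load(open('pics/side1.pkl','rb'))
def crop(p,b,f):
    x0,y0,x1,y1=b;return cv2.resize(p['frame'][y0:y1,x0:x1,::-1],None,fx=f,fy=f,interpolation=cv2.INTER_CUBIC)
cv2.imwrite('pics/c1.png',crop(p,(330,140,490,260),5))
cv2.imwrite('pics/c2.png',crop(q,(280,120,400,220),6))
cv2.imwrite('pics/c3.png',crop(p,(220,140,300,240),6))
C=cloud(p);D=cloud(q)
# boss top points
for nm,c in(('top',C),('side',D)):
    m=(np.abs(c[...,2]-0.13)<0.004)&(np.hypot(c[...,0]-.5,c[...,1]+.045)<.045)
    P=c[m];print(nm,len(P),P.mean(0)); r=cv2.minAreaRect((P[:,:2]*1000).astype(np.float32));print(r)
# shaft top line
for nm,c in(('top',C),('side',D)):
  # screw
  m=(c[...,2]>0.133)&(c[...,2]<.145)&(np.hypot(c[...,0]-.5,c[...,1]+.045)<.025);print(nm,m.sum(),c[m].mean(0),np.percentile(c[m][:,2],[10,50,90]))
  m=(c[...,2]>0.08)&(c[...,2]<.16)&(c[...,1]>.03)&(c[...,1]<.14)&(c[...,0]>.45)&(c[...,0]<.65)
  P=c[m];print(len(P));
  for a in P[::max(1,len(P)//40)]:print(np.round(a,3),end=' ')
  m=(c[...,2]>0.09)&(c[...,1]>.2)&(c[...,1]<.36)&(c[...,0]>.45)&(c[...,0]<.65)
  P=c[m];print('\nkey',len(P))
  for a in P[::max(1,len(P)//40)]:print(np.round(a,3),end=' ')
  m=(np.abs(c[...,2]-.055)<.004)&(c[...,1]>.2)&(c[...,1]<.36)&(c[...,0]>.43)&(c[...,0]<.65)
  P=c[m];print('\nblock',cv2.minAreaRect((P[:,:2]*1000).astype(np.float32)))
E
```

```text
top 523 [ 0.49935128 -0.04605391  0.1309866 ]
((499.7720031738281, -46.65705871582031), (52.43688201904297, 52.641151428222656), 78.90426635742188)
side 360 [ 0.5008397  -0.04000509  0.13066698]
((501.3194274902344, -45.2552604675293), (55.5765266418457, 52.86471939086914), 79.01454162597656)
top 180 [ 0.50046401 -0.04614907  0.13658272] [0.13358637 0.13664418 0.13923207]
925
[0.589 0.115 0.136] [0.583 0.117 0.139] [0.582 0.109 0.136] [0.579 0.119 0.141] [0.58  0.075 0.139] [0.577 0.092 0.141] [0.576 0.115 0.138] [0.576 0.071 0.143] [0.574 0.094 0.14 ] [0.572 0.115 0.134] [0.572 0.069 0.142] [0.57  0.079 0.142] [0.568 0.081 0.139] [0.566 0.071 0.14 ] [0.563 0.066 0.133] [0.558 0.059 0.134] [0.55  0.064 0.13 ] [0.543 0.069 0.122] [0.538 0.041 0.117] [0.534 0.07  0.113] [0.536 0.042 0.082] [0.532 0.048 0.095] [0.53  0.052 0.096] [0.528 0.055 0.102] [0.525 0.059 0.105] [0.523 0.065 0.107] [0.521 0.071 0.108] [0.519 0.077 0.106] [0.519 0.033 0.118] [0.517 0.039 0.117] [0.515 0.042 0.114] [0.514 0.049 0.106] [0.512 0.057 0.105] [0.51  0.064 0.102] [0.508 0.072 0.099] [0.506 0.074 0.095] [
[... 2219 characters left out ...]
 0.286 0.121] [0.496 0.288 0.12 ] [0.504 0.287 0.115] [0.579 0.306 0.118] [0.59  0.311 0.119] [0.488 0.293 0.121] [0.505 0.294 0.116] [0.581 0.314 0.12 ] [0.48  0.294 0.12 ] [0.501 0.299 0.118] [0.581 0.318 0.12 ] [0.482 0.299 0.12 ] [0.503 0.3   0.114] [0.585 0.322 0.12 ] [0.485 0.302 0.119] [0.508 0.301 0.109] [0.592 0.326 0.118] [0.486 0.305 0.117] [0.508 0.3   0.102] [0.59  0.33  0.119] [0.482 0.306 0.115] [0.497 0.309 0.112] [0.582 0.328 0.114] [0.595 0.332 0.113] [0.482 0.308 0.109] [0.492 0.313 0.111] [0.497 0.31  0.103] [0.496 0.312 0.104] [0.493 0.312 0.101] [0.483 0.311 0.1  ] 
block ((537.0692749023438, 294.414794921875), (150.4306182861328, 63.29934310913086), 0.2716379463672638)
```

View pics/c1.png

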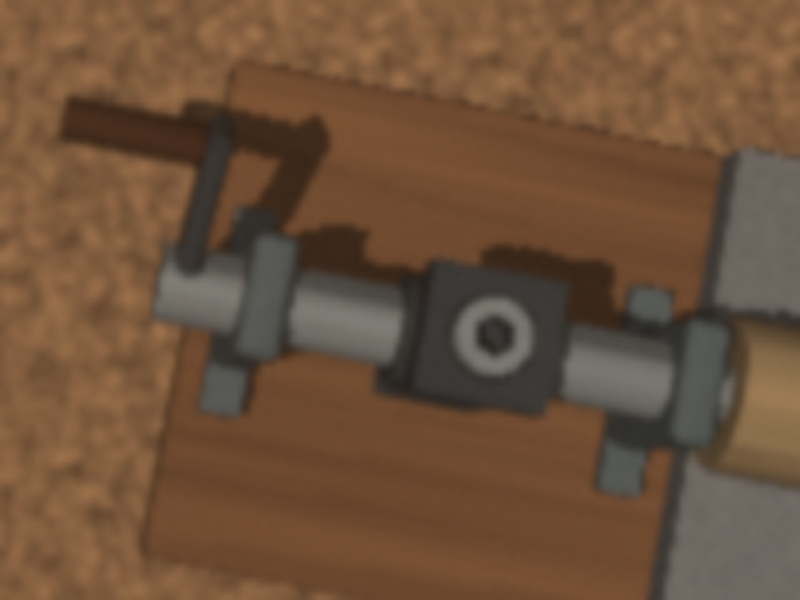

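View pics/c2.png

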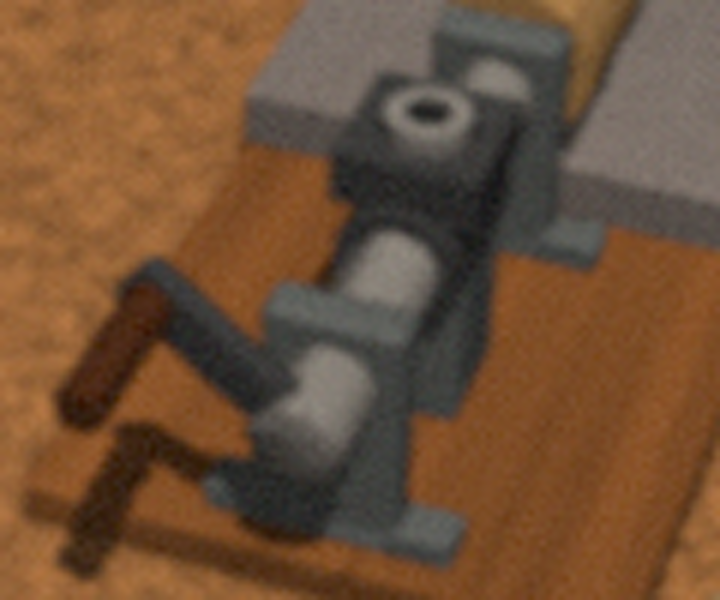

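View pics/c3.png

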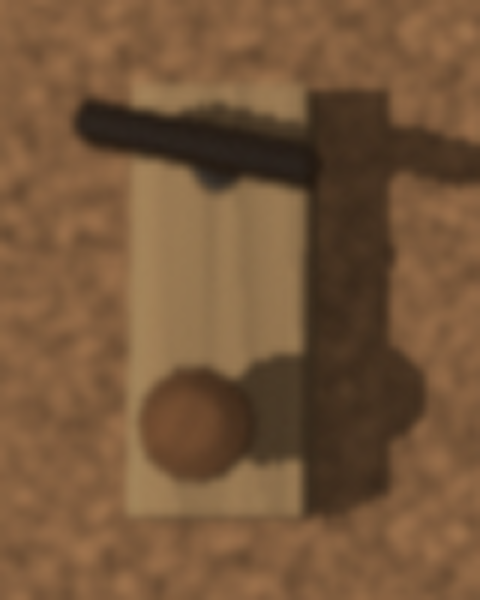

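```bash
python3 - <<'E'
from h import *
s=read_state();M=R.from_quat(s['orientation']).as_matrix();print(M.round(4)); y=M[:,1];print('yaw of tool y',np.degrees(np.arctan2(y[1],y[0])))
p=grab('wrist','w0');print(p['eye'],p['intrinsics'])
E
```

```text
[[-0.      0.2781  0.9606]
 [-0.      0.9606 -0.2781]
 [-1.     -0.     -0.    ]]
yaw of tool y 73.85403775695318
[0.0678553  0.52709469 0.38513117] [[309.70691629   0.         321.05502153]
 [  0.         309.70691629 199.77149912]
 [  0.           0.           1.        ]]
```

View pics/w0.png

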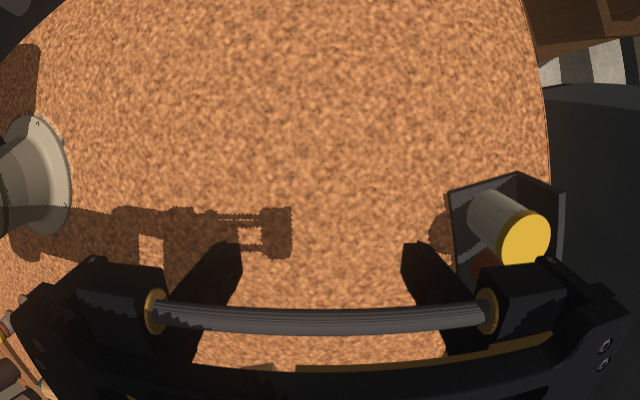

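{"fn": "servo_tool", "kwargs": {"delta_pos": [[0.863, -0.821, 0], [0.863, -0.821, 0], [0.863, -0.821, 0], [0.863, -0.821, 0], [0.863, -0.821, 0], [0.863, -0.821, 0], [0.863, -0.821, 0], [0.863, -0.821, 0], [0.863, -0.821, 0], [0.863, -0.821, 0], [0.863, -0.821, 0], [0.863, -0.821, 0]], "dr": [[0, 0, -0.472], [0, 0, -0.472], [0, 0, -0.472], [0, 0, -0.472], [0, 0, -0.472], [0, 0, -0.472], [0, 0, -0.472], [0, 0, -0.472], [0, 0, -0.472], [0, 0, -0.472], [0, 0, -0.472], [0, 0, -0.472]], "gripper": [0.14, 0.14, 0.14, 0.14, 0.14, 0.14, 0.14, 0.14, 0.14, 0.14, 0.14, 0.14], "newtons": 10}}

```text
time: 2.05
ee_pos: [0.5789, 0.0918, 0.2467]
orientation: [0.546, 0.449, -0.546, 0.449]
contact_force: [-0.1, 0.6, 0.3]
grip_width: 0.0502
```

```bash
python3 - <<'E'
from h import *
s=read_state();M=R.from_quat(s['orientation']).as_matrix(); y=M[:,1];print(s['ee_pos'],'yaw of tool y',np.degrees(np.arctan2(y[1],y[0])),M[:,0],s['joint_positions'])
p=grab('wrist','w1');print(p['eye'],p['rotation'])
E
```

```text
[0.5788745  0.09180549 0.24669712] yaw of tool y -11.155796968238718 [ 1.83189368e-04 -2.01634311e-06 -9.99999983e-01] [-4.24722086e-02  4.48939922e-01  1.30342696e+00  5.86011992e-06
  1.38904267e+00  1.52232117e-01]
[0.59506301 0.17208211 0.38508393] [-0.15861982  0.01537419 -0.09601693  0.98253964]
```

View pics/w1.png

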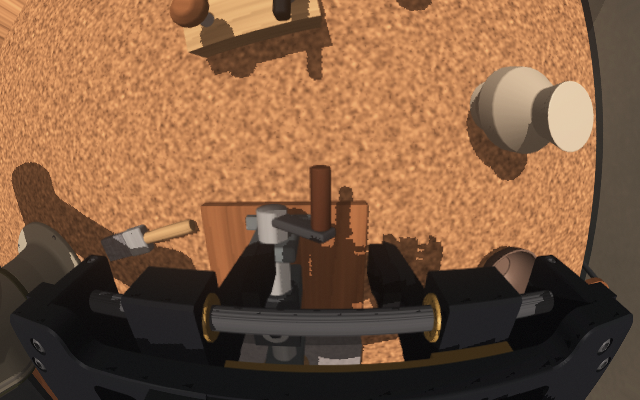

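{"fn": "servo_tool", "kwargs": {"delta_pos": [[0, 0, -0.25], [0, 0, -0.25], [0, 0, -0.25], [0, 0, -0.25], [0, 0, -0.25]], "dr": [[0, 0, 0], [0, 0, 0], [0, 0, 0], [0, 0, 0], [0, 0, 0]], "gripper": [0.14, 0.14, 0.14, 0.14, 0.14]}}

```text
time: 2.6
ee_pos: [0.578, 0.0939, 0.1228]
orientation: [0.546, 0.449, -0.546, 0.45]
contact_force: [-0.3, -0.5, 1.1]
grip_width: 0.0502
```

```bash
python3 - <<'E'
from h import *
s=read_state();print(s['ee_pos'],s['contact_force'])
p=grab('wrist','w2');p=grab('side','s2')
cv2.imwrite('pics/s2c.png',cv2.resize(p['frame'][80:220,260:440,::-1],None,fx=4,fy=4))
E
```

```text
[0.57804337 0.0938512  0.12284186] [-0.33156412 -0.52950941  1.09270105]
```

View pics/w2.png

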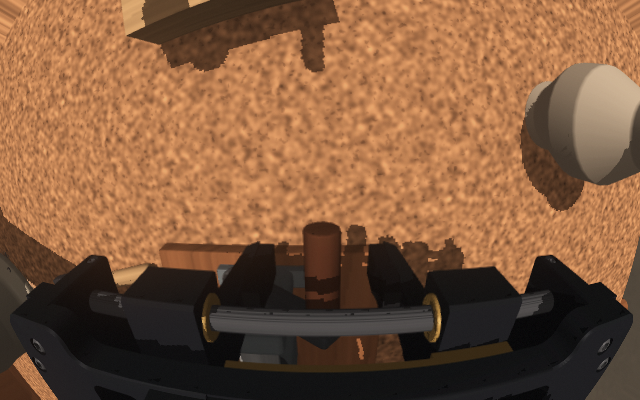

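View pics/s2c.png

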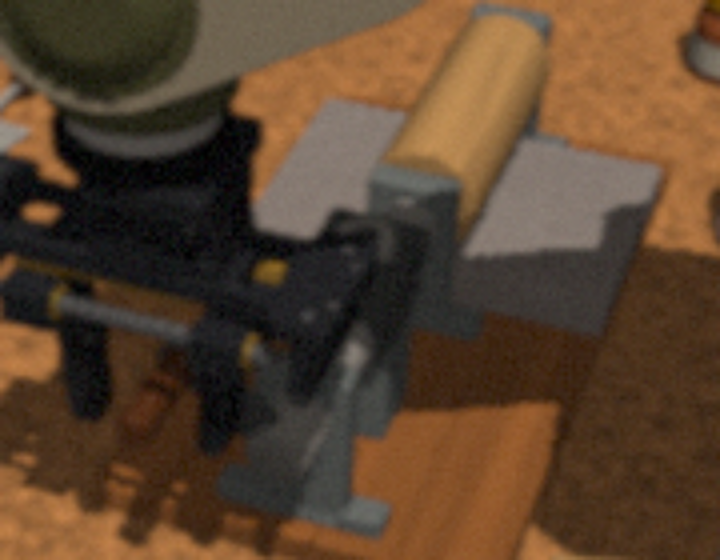

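{"fn": "servo_tool", "kwargs": {"delta_pos": [[0, 0, 0], [0, 0, 0], [0, 0, 0], [0, 0, 0]], "dr": [[0, 0, 0], [0, 0, 0], [0, 0, 0], [0, 0, 0]], "gripper": [-1, -1, -1, -1], "newtons": 20}}

```text
time: 3.1
ee_pos: [0.5776, 0.0938, 0.122]
orientation: [0.546, 0.449, -0.546, 0.449]
contact_force: [-0.3, -0.4, -0.1]
grip_width: 0.0203
```

```bash
python3 - <<'E'
from h import *
s=read_state();print(s['ee_pos'],s['contact_force'],s['grip_width'])
o=np.array([.5,-.0455,.09]);th=np.radians(-11.1);x=np.array([np.cos(th),np.sin(th),0]);y=np.array([-np.sin(th),np.cos(th),0]);z=np.array([0,0,1.])
g=s['ee_pos']+[0,0,.011];d=g-o;a=np.arctan2(d@x,d[2]);print(d@x,d@y,d[2],np.hypot(d@x,d[2]),a)
for a in np.linspace(a,0,10): print(np.round((o+152e-3*y+.065*(np.sin(a)*x+np.cos(a)*z)-g)/.5,3))
E
```

```text
[0.57759004 0.09379724 0.12199375] [-0.34637051 -0.39947841 -0.13832237] 0.020291330534461558
0.04932076025916411 0.15162914999297455 0.04299374670190931 0.06542934852197353 0.8538287357322362
[-0.     0.001 -0.001]
[-0.009  0.002  0.008]
[-0.018  0.004  0.016]
[-0.028  0.006  0.024]
[-0.038  0.008  0.03 ]
[-0.049  0.01   0.035]
[-0.061  0.013  0.039]
[-0.073  0.015  0.042]
[-0.085  0.017  0.043]
[-0.097  0.02   0.044]
```

{"fn": "servo_tool", "kwargs": {"delta_pos": [[0, 0, 0], [-0.009, 0.002, 0.008], [-0.018, 0.004, 0.016], [-0.028, 0.006, 0.024], [-0.038, 0.008, 0.03], [-0.049, 0.01, 0.035], [-0.061, 0.013, 0.039], [-0.073, 0.015, 0.042], [-0.085, 0.017, 0.043], [-0.097, 0.02, 0.044], [-0.097, 0.02, 0.044], [-0.097, 0.02, 0.044]], "dr": [[0, 0, 0], [0, 0, 0], [0, 0, 0], [0, 0, 0], [0, 0, 0], [0, 0, 0], [0, 0, 0], [0, 0, 0], [0, 0, 0], [0, 0, 0], [0, 0, 0], [0, 0, 0]], "gripper": [-1, -1, -1, -1, -1, -1, -1, -1, -1, -1, -1, -1], "newtons": 20}}

```text
time: 4.3
ee_pos: [0.5329, 0.1025, 0.1481]
orientation: [0.549, 0.446, -0.543, 0.453]
contact_force: [6.8, -6.6, 22.2]
grip_width: 0.0176
```

```bash
python3 - <<'E'
from h import *
s=read_state();print(s['ee_pos'],s['contact_force'],s['grip_width'])
o=np.array([.5,-.0455,.09]);th=np.radians(-11.1);x=np.array([np.cos(th),np.sin(th),0]);y=np.array([-np.sin(th),np.cos(th),0]);z=np.array([0,0,1.])
g=s['ee_pos']+[0,0,.011];d=g-o;a=np.arctan2(d@x,d[2]);print(d@x,d@y,d[2],np.hypot(d@x,d[2]),a)
p=grab('wrist','w3')
E
```

```text
[0.53288722 0.1025256  0.14811982] [ 6.79337952 -6.58373448 22.18373351] 0.017561804579231798
0.003773806179928142 0.15158794555186322 0.06911981938084868 0.06922276391711624 0.05454387858363947
```

View pics/w3.png

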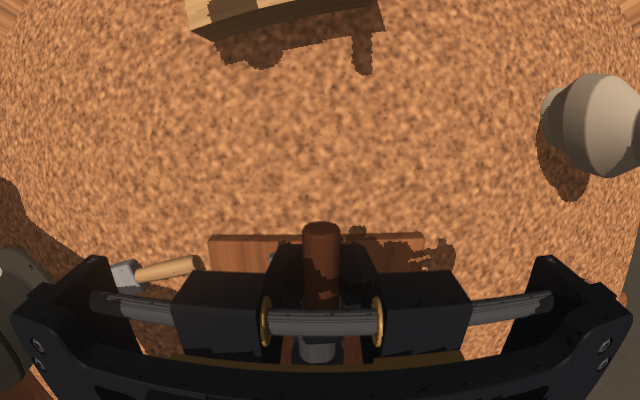

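{"fn": "servo_tool", "kwargs": {"delta_pos": [[0, 0, 0], [0, 0, 0], [0, 0, 0.05], [0, 0, 0.15], [-0.04, 0.3, 0.2], [-0.06, 0.6, 0.2], [-0.06, 0.6, 0.2], [-0.06, 0.6, 0.2]], "dr": [[0, 0, 0], [0, 0, 0], [0, 0, 0], [0, 0, 0], [0, 0, 0], [0, 0, 0], [0, 0, 0], [0, 0, 0]], "gripper": [0.14, 0.14, 0.14, 0.14, 0.14, 0.14, 0.14, 0.14]}}

```text
time: 5.15
ee_pos: [0.5075, 0.3036, 0.2365]
orientation: [-0.545, -0.449, 0.547, -0.449]
contact_force: [0.6, 0.2, 0.3]
grip_width: 0.0501
```

```bash
python3 - <<'E'
from h import *
s=read_state();print(s['ee_pos'],s['contact_force'],s['grip_width'])
p=grab('top','t4');q=grab('side','s4')
cv2.imwrite('pics/t4c.png',cv2.resize(p['frame'][140:260,330:490,::-1],None,fx=5,fy=5,interpolation=2))
cv2.imwrite('pics/s4c.png',cv2.resize(q['frame'][80:220,280:420,::-1],None,fx=4,fy=4,interpolation=2))
o=np.array([.5,-.0455,.09]);th=np.radians(-11.1);M=R.from_euler('z',-11.1,degrees=True).as_matrix()
for c in (cloud(p),cloud(q)):
    d=(c-o)@M
    m=(d[...,1]>.128)&(d[...,1]<.178)&(abs(d[...,0])<.04)&(d[...,2]>.045)&(d[...,2]<.1)
    P=d[m];print(len(P),P.mean(0),P.min(0),P.max(0))
    m=(d[...,1]>.112)&(d[...,1]<.122)&(abs(d[...,0])<.04)&(d[...,2]>.02)&(d[...,2]<.1)
    P=d[m];print(len(P),P.mean(0),P.min(0),P.max(0))
E
```

```text
[0.50753891 0.30359764 0.23647153] [0.58500439 0.15449247 0.34913944] 0.050098894223894866
246 [0.00186697 0.15230549 0.07279457] [-0.00639659  0.12809583  0.06551951] [0.01102976 0.17646964 0.0797442 ]
89 [-0.00068283  0.11703197  0.06536222] [-0.01101654  0.1123761   0.0206623 ] [0.0138767  0.12192172 0.07895352]<stdin>:10: RuntimeWarning: Mean of empty slice.
  ret = um.true_divide(
Traceback (most recent call last):
ValueError: zero-size array to reduction operation minimum which has no identity
```

View pics/t4c.png

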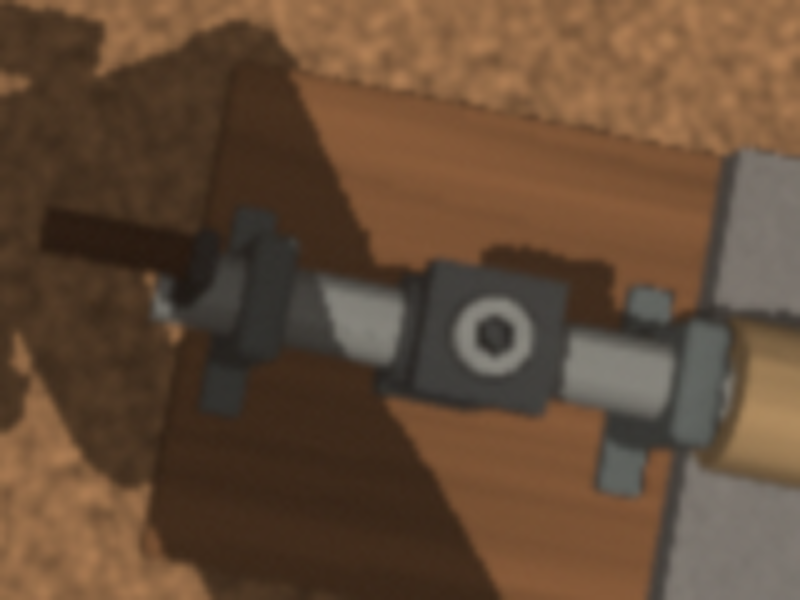

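View pics/s4c.png

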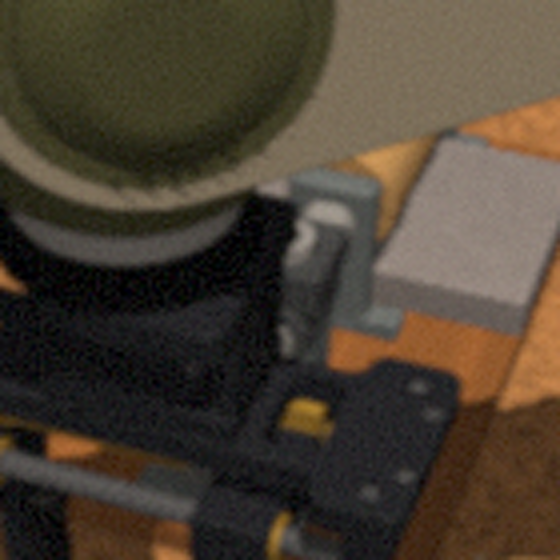

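{"fn": "servo_tool", "kwargs": {"delta_pos": [[-0.04, -0.858, 0], [-0.04, -0.858, 0], [-0.04, -0.858, 0], [-0.04, -0.858, 0], [-0.04, -0.858, 0], [-0.04, -0.858, 0], [-0.04, -0.858, -0.06], [-0.04, -0.858, -0.12], [-0.04, -0.858, -0.12], [-0.04, -0.858, -0.12], [-0.04, -0.858, -0.12], [-0.04, -0.858, -0.12]], "dr": [[0, 0, 0], [0, 0, 0], [0, 0, 0], [0, 0, 0], [0, 0, 0], [0, 0, 0], [0, 0, 0], [0, 0, 0], [0, 0, 0], [0, 0, 0], [0, 0, 0], [0, 0, 0]], "gripper": [0.14, 0.14, 0.14, 0.14, 0.14, 0.14, 0.14, 0.14, 0.14, 0.14, 0.14, 0.14]}}

```text
time: 6.45
ee_pos: [0.4886, -0.1265, 0.1774]
orientation: [0.546, 0.449, -0.546, 0.45]
contact_force: [-0.1, -0.0, 0.6]
grip_width: 0.0503
```

```bash
cat >> h.py <<'E'
def wray(p,u,v):
    K=np.array(p['intrinsics']);x=(u-K[0,2]);y=(v-K[1,2]);r=np.hypot(x,y);t=r/K[0,0]
    k=np.where(r>0,np.sin(t)/np.maximum(r,1e-9),1/K[0,0]);return np.stack([x*k,-y*k,-np.cos(t)],-1)@Rm(p).T
def wplane(p,u,v,z):
    d=wray(p,np.asarray(u,float),np.asarray(v,float));e=np.array(p['eye']);return e+d*((z-e[2])/d[...,2])[...,None]
def wproj(p,P):
    K=np.array(p['intrinsics']);c=(np.array(P)-np.array(p['eye']))@Rm(p)
    rr=np.hypot(c[...,0],c[...,1]);t=np.arctan2(rr,-c[...,2]);k=t*K[0,0]/np.maximum(rr,1e-9)
    return np.stack([K[0,2]+c[...,0]*k,K[1,2]-c[...,1]*k],-1)
def ortho(p,cx,cy,z,half=.04,n=600):
    "rectified view of plane z: image up=+x world, right=-y world (like top cam)"
    g=np.linspace(half,-half,n);X,Y=np.meshgrid(cx+g,cy+g,indexing='ij')
    uv=wproj(p,np.stack([X,Y,np.full_like(X,z)],-1)).astype(np.float32)
    return cv2.remap(p['frame'][:,:,::-1],uv[...,0],uv[...,1],cv2.INTER_CUBIC)
E
python3 - <<'E'
from h import *
s=read_state();print(s['ee_pos'],s['contact_force'],s['grip_width'])
p=grab('wrist','w5');print(p['eye'])
for o in outline_of('setscrew',p): print(o['p'],o['extent'])
z=p['z_map'];uv=wproj(p,np.array([.5,-.0455,.136]));print(uv,z[int(uv[1])-14:int(uv[1])+16:4,int(uv[0])-14:int(uv[0])+16:4].round(4))
cv2.imwrite('pics/o5.png',ortho(p,.5,-.0455,.136,.03))
E
```

```text
[ 0.48864682 -0.12652854  0.17742384] [-0.05439678 -0.02995514  0.60658338] 0.05030980089073165
[ 0.50465468 -0.04621758  0.3158268 ]
0.83 [292.3, 78.1, 343.8, 126.7]
[312.6290448  101.00004287] [[0.1674 0.1683 0.1676 0.1672 0.1681 0.1675 0.1676 0.1679]
 [0.1688 0.169  0.1746 0.1831 0.1834 0.1832 0.1835 0.1683]
 [0.1689 0.1697 0.1834 0.1846 0.1841 0.1842 0.1843 0.1692]
 [0.1708 0.1693 0.1852 0.1855 0.1847 0.1855 0.1849 0.1863]
 [0.1706 0.1782 0.1856 0.186  0.1856 0.1849 0.1861 0.1865]
 [0.1713 0.1695 0.187  0.1869 0.1866 0.1864 0.1871 0.1864]
 [0.1725 0.1728 0.1807 0.1881 0.1887 0.1881 0.188  0.1719]
 [0.1726 0.1746 0.1726 0.1876 0.1878 0.1849 0.1788 0.1741]]
```

View pics/w5.png

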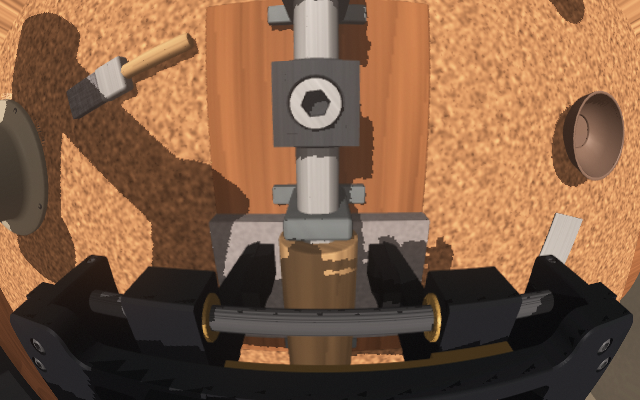

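View pics/o5.png

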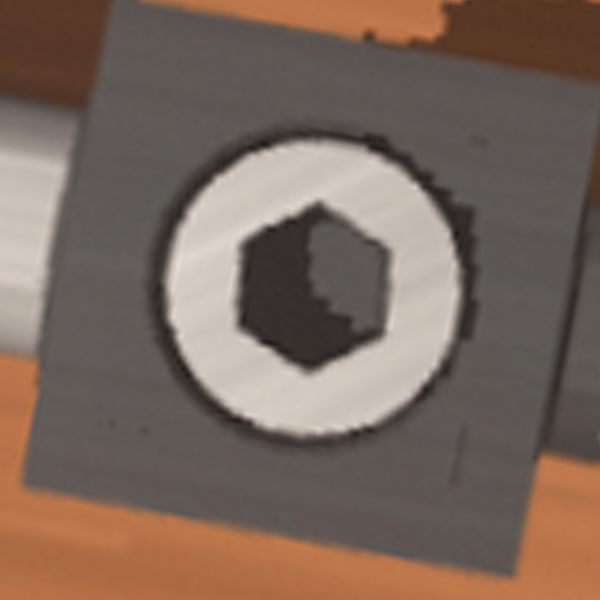

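{"fn": "servo_tool", "kwargs": {"delta_pos": [[0, 0.05, 0.1], [0.16, 0.68, 0.1], [0.16, 0.68, 0.1], [0.16, 0.68, 0.1], [0.16, 0.68, 0.1], [0.16, 0.68, 0.1], [0.16, 0.68, 0.1], [0.16, 0.68, 0.1], [0.16, 0.68, 0.1], [0.16, 0.68, 0.1], [0.16, 0.68, 0.1]], "dr": [[0, 0, 0], [0, 0, 0], [0, 0, 0], [0, 0, 0], [0, 0, 0], [0, 0, 0], [0, 0, 0], [0, 0, 0], [0, 0, 0], [0, 0, 0], [0, 0, 0]], "gripper": [0.14, 0.14, 0.14, 0.14, 0.14, 0.14, 0.14, 0.14, 0.14, 0.14, 0.14]}}

```text
time: 7.65
ee_pos: [0.5683, 0.2121, 0.2272]
orientation: [-0.546, -0.449, 0.546, -0.449]
contact_force: [0.1, -0.6, -0.1]
grip_width: 0.0498
```

```bash
python3 - <<'E'
from h import *
s=read_state();print(s['ee_pos'],s['contact_force'],s['joint_positions'])
p=grab('wrist','w6');print(p['eye'])
for o in outline_of('key_handle',p): print(o['p'],o['extent'])
cv2.imwrite('pics/o6.png',ortho(p,.582,.294,.119,.06))
cv2.imwrite('pics/o6b.png',ortho(p,.536,.294,.055,.1))
q=pickle.load(open('pics/w5.pkl','rb'))
def wcloud(p):
    v,u=np.mgrid[:400,:640];d=wray(p,u,v);f=-(d@Rm(p))[...,2];return np.array(p['eye'])+d*(p['z_map']/f)[...,None]
for (x,y,r0,r1) in ((.501,-.0465,.0095,.0135),(.501,-.0465,.018,.025)):
    c=wcloud(q);r=np.hypot(c[...,0]-x,c[...,1]-y);m=(r>r0)&(r<r1)&(c[...,2]>.12);print(np.median(c[m],0),c[m].std(0))
c=wcloud(p);m=(np.hypot(c[...,0]-.582,c[...,1]-.294)<.06)&(c[...,2]>.112)&(c[...,0]>.54);P=c[m]
print(len(P),P.mean(0),np.percentile(P[:,2],[5,50,95]),cv2.minAreaRect((P[:,:2]*1000).astype(np.float32)))
E
```

```text
[0.56830633 0.21212457 0.22717596] [ 0.08233751 -0.60563139 -0.12843672] [ 1.64417870e-01  5.08385091e-01  1.26358859e+00 -2.36026523e-04
  1.36949420e+00  3.58638482e-01]
[0.5844505  0.29244283 0.36558078]
0.8 [308.3, 53.5, 329.4, 147.8]
[ 0.50112413 -0.04641953  0.13642795] [0.00822686 0.00826007 0.00063632]
[ 0.50126743 -0.04622377  0.13043732] [0.01538915 0.01540422 0.00069011]
7373 [0.57268261 0.25939585 0.26975842] [0.11794126 0.30003179 0.36558078] ((569.341064453125, 281.337890625), (65.662109375, 98.05668640136719), 7.301092147827148)
```

View pics/o6.png

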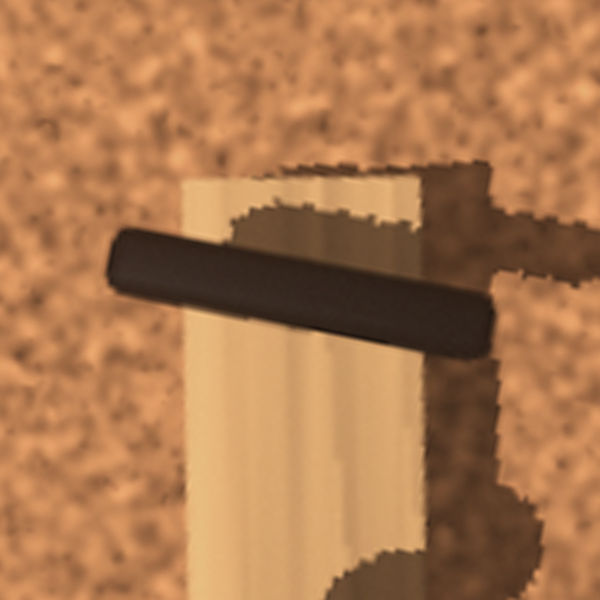

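View pics/w6.png

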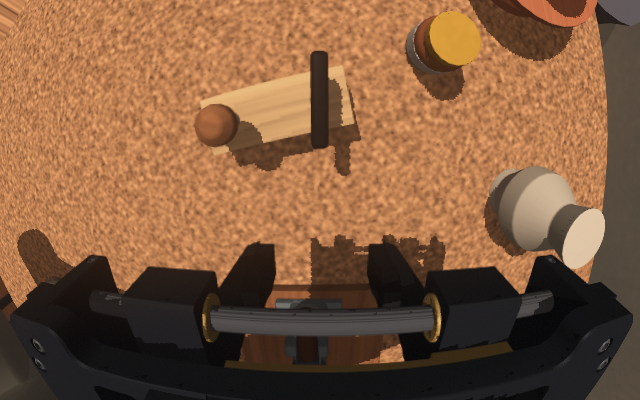

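{"fn": "servo_tool", "kwargs": {"delta_pos": [[0.03, 0.163, 0], [0.03, 0.163, -0.1], [0.03, 0.163, -0.15], [0.03, 0.163, -0.15], [0.03, 0.163, -0.15], [0.03, 0.163, -0.15]], "dr": [[0, 0, 0.006], [0, 0, 0.006], [0, 0, 0.006], [0, 0, 0.006], [0, 0, 0.006], [0, 0, 0.006]], "gripper": [0.14, 0.14, 0.14, 0.14, 0.14, 0.14]}}

```text
time: 8.35
ee_pos: [0.5846, 0.2935, 0.1546]
orientation: [0.543, 0.453, -0.541, 0.455]
contact_force: [-0.3, 0.2, -0.1]
grip_width: 0.0504
```

```bash
python3 - <<'E'
from h import *
s=read_state();M=R.from_quat(s['orientation']).as_matrix();y=M[:,1];print(s['ee_pos'],np.degrees(np.arctan2(y[1],y[0])),s['contact_force'])
p=grab('wrist','w7');print(p['eye'])
E
```

```text
[0.58461773 0.29347456 0.15457578] -10.097389146914473 [-0.25933906  0.17871256 -0.05881068]
[0.59882121 0.37390192 0.29311004]
```

View pics/w7.png

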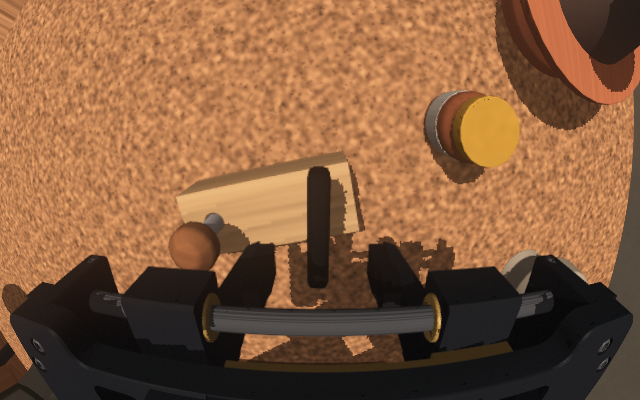

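{"fn": "servo_tool", "kwargs": {"delta_pos": [[-0.002, 0, -0.06], [-0.002, 0, -0.118], [-0.002, 0, -0.118], [-0.002, 0, -0.118], [-0.002, 0, -0.118], [-0.002, 0, -0.118], [-0.002, 0, -0.118], [-0.002, 0, -0.118]], "dr": [[0, 0, 0], [0, 0, 0], [0, 0, 0], [0, 0, 0], [0, 0, 0], [0, 0, 0], [0, 0, 0], [0, 0, 0]], "gripper": [0.14, 0.14, 0.14, -1, -1, -1, -1, -1], "newtons": 40}}

```text
time: 9.2
ee_pos: [0.5828, 0.2943, 0.0935]
orientation: [0.542, 0.454, -0.541, 0.455]
contact_force: [0.4, 0.4, 1.9]
grip_width: 0.0137
```

```bash
python3 - <<'E'
from h import *
s=read_state();M=R.from_quat(s['orientation']).as_matrix();y=M[:,1];print(s['ee_pos'],np.degrees(np.arctan2(y[1],y[0])),s['contact_force'],s['torque'],s['grip_width'])
E
```

```text
[0.58277994 0.29428797 0.0935316 ] -10.026423828659862 [0.44236663 0.42508783 1.93443184] [-0.10228054  0.03382068 -0.00701756] 0.013682181249323022
```

{"fn": "servo_tool", "kwargs": {"delta_pos": [[0, 0, 0.04], [0, 0, 0.12], [0, 0, 0.22], [0, 0, 0.32], [0, 0, 0.38], [0, 0, 0.38], [0, 0, 0.38]], "dr": [[0, 0, 0], [0, 0, 0], [0, 0, 0], [0, 0, 0], [0, 0, 0], [0, 0, 0], [0, 0, 0]], "gripper": [-1, -1, -1, -1, -1, -1, -1]}}

```text
time: 9.9
ee_pos: [0.5823, 0.2941, 0.2815]
orientation: [-0.541, -0.455, 0.542, -0.454]
contact_force: [-0.0, 0.5, -4.3]
grip_width: 0.0135
```

```bash
python3 - <<'E'
from h import *
s=read_state();M=R.from_quat(s['orientation']).as_matrix();y=M[:,1];print(s['ee_pos'],np.degrees(np.arctan2(y[1],y[0])),s['contact_force'],s['torque'],s['grip_width'])
p=grab('wrist','w8')
e=s['ee_pos']
print(wproj(p,np.array([e+[0,0,.011-.091],e+[0,0,.011-.013],e])))
q=grab('side','s8');print(proj(q,np.array([e+[0,0,.011-.091],e+[0,0,.011-.013],e])))
cv2.imwrite('pics/w8c.png',cv2.resize(p['frame'][180:360,200:440,::-1],None,fx=3,fy=3,interpolation=2))
E
```

```text
[0.58227383 0.29413845 0.28145834] -10.02161339874637 [-0.02453182  0.50349084 -4.33610274] [-0.13562483  0.14233086  0.03295621] 0.013522523354865333
[[320.72721409 211.64585892]
 [320.35588705 264.15961574]
 [320.34223431 266.10319158]]
[[262.10448607 231.62370562]
 [256.97539545 190.67331968]
 [256.83183422 189.52713452]]
```

View pics/w8c.png

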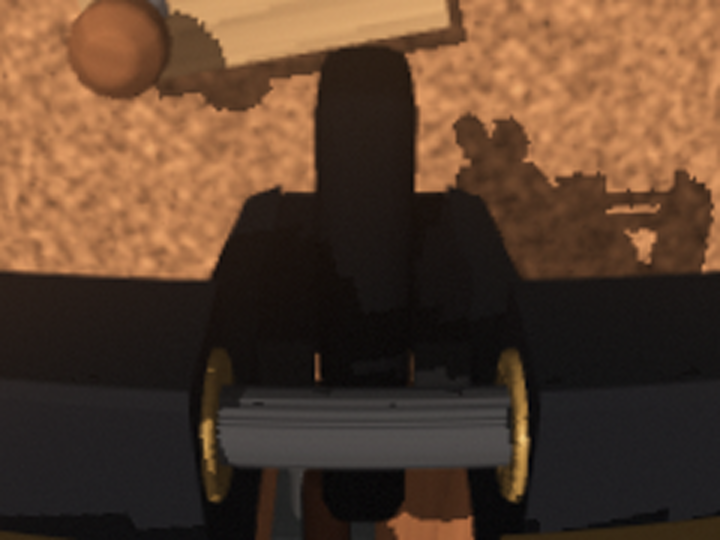

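View pics/s8.png

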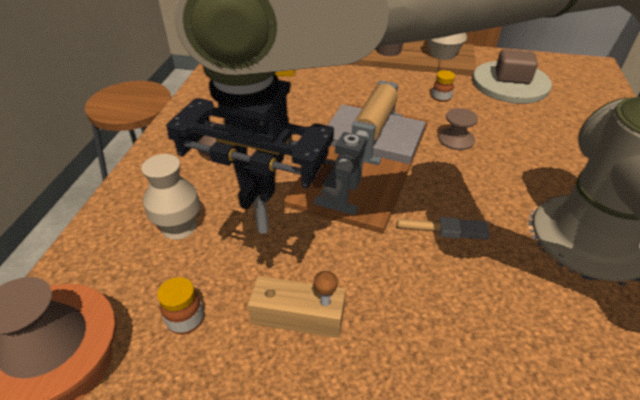

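```bash
python3 - <<'E'
from h import *
p=pickle.load(open('pics/w8.pkl','rb'))
e=np.array([.58227,.29414,.28146]);a=np.radians(-10);ky=np.array([-np.sin(a),np.cos(a),0])
for s in (1,-1):
  for dz in (.024,-.002): print(s,dz,wproj(p,e+s*.04*ky+[0,0,dz]))
q=pickle.load(open('pics/s8.pkl','rb'))
cv2.imwrite('pics/s8c.png',cv2.resize(q['frame'][150:250,200:320,::-1],None,fx=6,fy=6,interpolation=2))
E
```

```text
1 0.024 [319.96955104 209.40563501]
1 -0.002 [320.23526958 190.43637331]
-1 0.024 [320.30564599 353.6803513 ]
-1 -0.002 [320.45844553 322.02305849]
```

View pics/s8c.png

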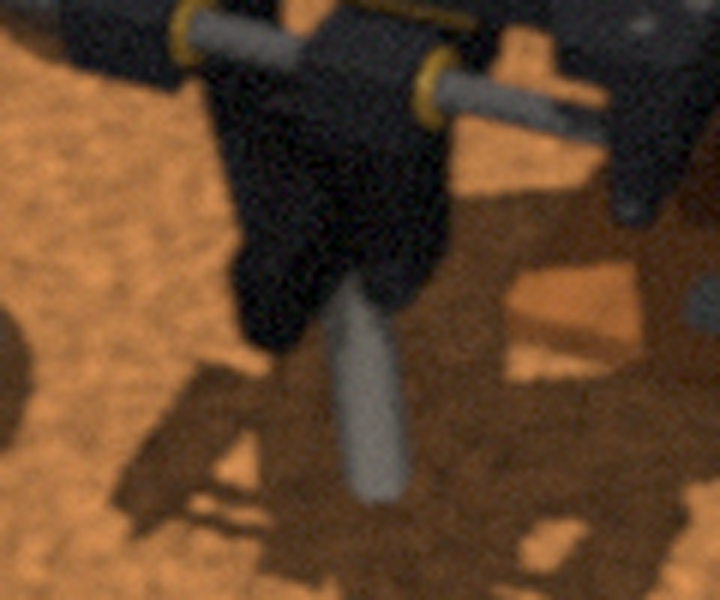

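{"fn": "servo_tool", "kwargs": {"delta_pos": [[-0.162, -0.68, 0], [-0.162, -0.68, 0], [-0.162, -0.68, 0], [-0.162, -0.68, 0], [-0.162, -0.68, 0], [-0.162, -0.68, 0], [-0.162, -0.68, 0], [-0.162, -0.68, 0], [-0.162, -0.68, 0], [-0.162, -0.68, 0], [-0.162, -0.68, 0], [-0.162, -0.68, 0]], "dr": [[0, 0, -0.03], [0, 0, -0.06], [0, 0, -0.09], [0, 0, -0.124], [0, 0, -0.124], [0, 0, -0.124], [0, 0, -0.124], [0, 0, -0.124], [0, 0, -0.124], [0, 0, -0.124], [0, 0, -0.124], [0, 0, -0.124]], "gripper": [-1, -1, -1, -1, -1, -1, -1, -1, -1, -1, -1, -1]}}

```text
time: 11.2
ee_pos: [0.5017, -0.0448, 0.2826]
orientation: [-0.619, -0.342, 0.619, -0.341]
contact_force: [0.6, 0.1, -3.2]
grip_width: 0.0136
```

```bash
python3 - <<'E'
from h import *
s=read_state();M=R.from_quat(s['orientation']).as_matrix();y=M[:,1];e=s['ee_pos'];print(e,np.degrees(np.arctan2(y[1],y[0])),s['contact_force'],s['torque'],s['grip_width'])
for n in ('side','top'):
    q=grab(n,n[0]+'9');print(n,proj(q,np.array([e+[0,0,.011-.091],e+[0,0,.011-.013],[.5012,-.0466,.1364]])))
q=pickle.load(open('pics/s9.pkl','rb'))
cv2.imwrite('pics/s9c.png',cv2.resize(q['frame'][60:180,290:410,::-1],None,fx=6,fy=6,interpolation=2))
E
```

```text
[ 0.50165363 -0.04482425  0.282573  ] -32.24834761663333 [ 0.63591002  0.1115488  -3.19360045] [-0.08369924  0.13411722  0.01852005] 0.013607788267569518
side [[351.77427888 110.44629263]
 [353.84896284  72.91527936]
 [350.55025462 138.40938656]]
top [[436.26180821 203.45517567]
 [449.05491691 200.23722134]
 [428.08034524 205.99631703]]
```

View pics/s9c.png

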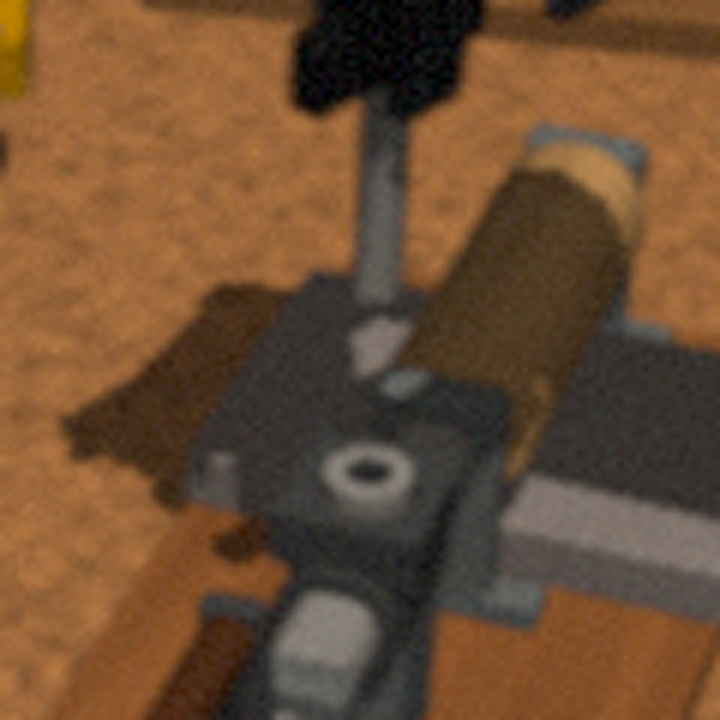

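View pics/t9.png

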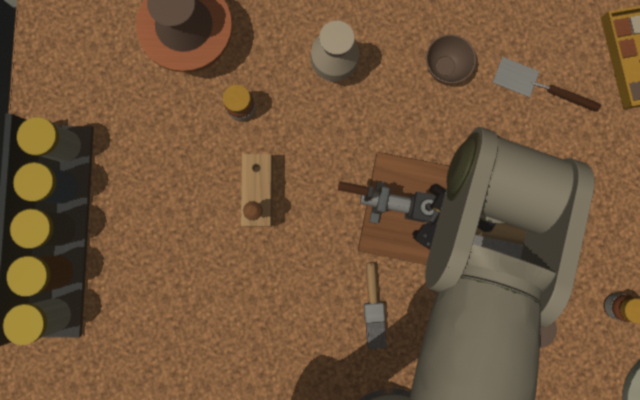

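{"fn": "servo_tool", "kwargs": {"delta_pos": [[-0.001, -0.003, -0.05], [-0.001, -0.003, -0.1], [-0.001, -0.003, -0.11], [-0.001, -0.003, -0.11], [-0.001, -0.003, -0.11], [-0.001, -0.003, -0.11]], "dr": [[0, 0, 0], [0, 0, 0], [0, 0, 0], [0, 0, 0], [0, 0, 0], [0, 0, 0]], "gripper": [-1, -1, -1, -1, -1, -1]}}

```text
time: 11.9
ee_pos: [0.5015, -0.0474, 0.229]
orientation: [0.62, 0.34, -0.619, 0.342]
contact_force: [-0.0, -0.1, -2.9]
grip_width: 0.014
```

```bash
python3 - <<'E'
from h import *
s=read_state();M=R.from_quat(s['orientation']).as_matrix();y=M[:,1];e=s['ee_pos'];print(e,np.degrees(np.arctan2(y[1],y[0])),s['contact_force'],s['torque'],s['grip_width'])
q=grab('side','s10');print(proj(q,np.array([e+[0,0,.011-.091],e+[0,0,.011-.013],[.5012,-.0466,.1364]])))
cv2.imwrite('pics/s10c.png',cv2.resize(q['frame'][80:180,300:400,::-1],None,fx=7,fy=7,interpolation=2)[:600])
q=grab('wrist','w10')
E
```

```text
[ 0.50152662 -0.04737805  0.22904297] -32.33839399973161 [-0.04025878 -0.14619712 -2.91879493] [-0.0327502   0.08166288  0.01238301] 0.01400323804782649
[[350.73514133 132.95685202]
 [352.65346976  98.48356375]
 [350.55025462 138.40938656]]
```

View pics/s10c.png

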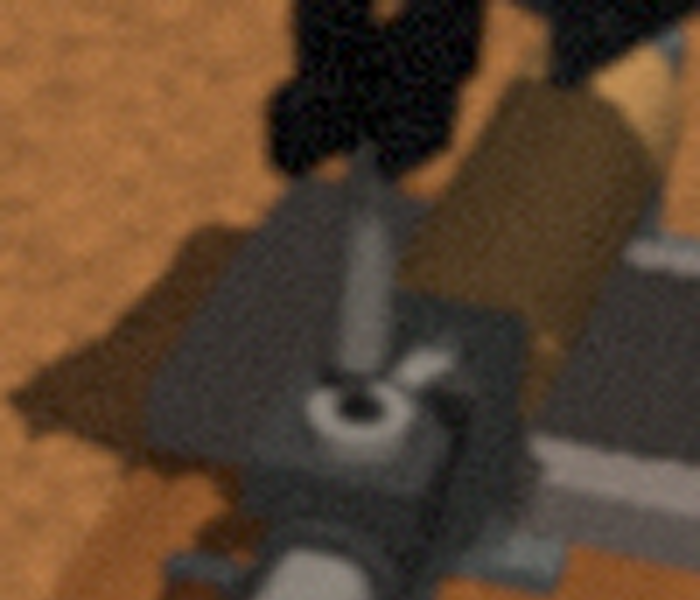

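View pics/w10.png

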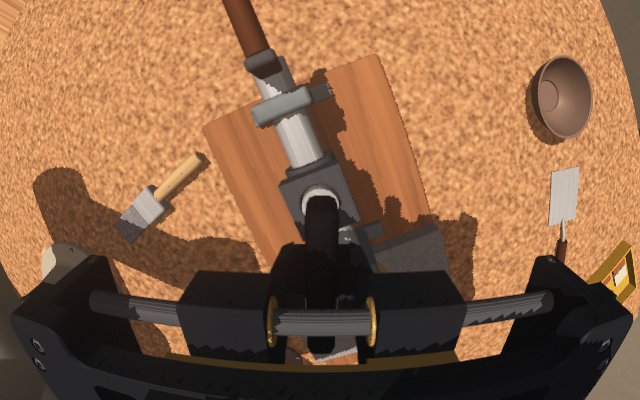

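{"fn": "servo_tool", "kwargs": {"delta_pos": [[-0.0005, 0.0015, -0.01], [-0.0005, 0.0015, -0.02], [-0.0005, 0.0015, -0.026], [-0.0005, 0.0015, -0.03], [-0.0005, 0.0015, -0.034], [-0.0005, 0.0015, -0.038], [-0.0005, 0.0015, -0.038], [-0.0005, 0.0015, -0.038]], "dr": [[0, 0, 0], [0, 0, 0], [0, 0, 0], [0, 0, 0], [0, 0, 0], [0, 0, 0], [0, 0, 0], [0, 0, 0]], "gripper": [-1, -1, -1, -1, -1, -1, -1, -1]}}

```text
time: 12.8
ee_pos: [0.5008, -0.0465, 0.2088]
orientation: [-0.619, -0.341, 0.619, -0.341]
contact_force: [-0.1, 0.5, -3.7]
grip_width: 0.0138
```

```bash
cat > st.py <<'E'
from h import *
s=read_state();M=R.from_quat(s['orientation']).as_matrix();y=M[:,1];e=s['ee_pos'];print(s['time'],e.round(4),'yaw',np.degrees(np.arctan2(y[1],y[0])).round(2),'F',s['contact_force'].round(2),'T',s['torque'].round(3),s['grip_width'].round(4),'j6',s['joint_positions'][5].round(3),'tau6',s['tau'][5].round(3))
E
python3 st.py
```

```text
Traceback (most recent call last):
  File "st.py", line 2, in <module>
    s=read_state();M=R.from_quat(s['orientation']).as_matrix();y=M[:,1];e=s['ee_pos'];print(s['time'],e.round(4),'yaw',np.degrees(np.arctan2(y[1],y[0])).round(2),'F',s['contact_force'].round(2),'T',s['torque'].round(3),s['grip_width'].round(4),'j6',s['joint_positions'][5].round(3),'tau6',s['tau'][5].round(3))
                                                                                                                                                                                                                           ^^^^^^^^^^^^^^^^^^^^^
AttributeError: 'float' object has no attribute 'round'
```

{"fn": "servo_tool", "kwargs": {"delta_pos": [[0, 0, -0.004], [0, 0, -0.008], [0, 0, -0.012], [0, 0, -0.012], [0, 0, -0.012]], "dr": [[0, 0, 0], [0, 0, 0], [0, 0, 0], [0, 0, 0], [0, 0, 0]], "gripper": [-1, -1, -1, -1, -1]}}

```text
time: 13.3
ee_pos: [0.5009, -0.0466, 0.2029]
orientation: [0.62, 0.341, -0.619, 0.341]
contact_force: [0.2, 0.1, 0.9]
grip_width: 0.014
```

```bash
sed -i "s/s\['grip_width'\].round(4)/round(float(s['grip_width']),4)/" st.py
python3 st.py; python3 - <<'E'
from h import *
q=grab('side','s11');cv2.imwrite('pics/s11c.png',cv2.resize(q['frame'][80:180,300:400,::-1],None,fx=6,fy=6,interpolation=2))
E
```

```text
13.3 [ 0.5009 -0.0466  0.2029] yaw -32.35 F [0.22 0.11 0.89] T [-0.015 -0.002 -0.023] 0.014 j6 0.239 tau6 -0.012
```

View pics/s11c.png

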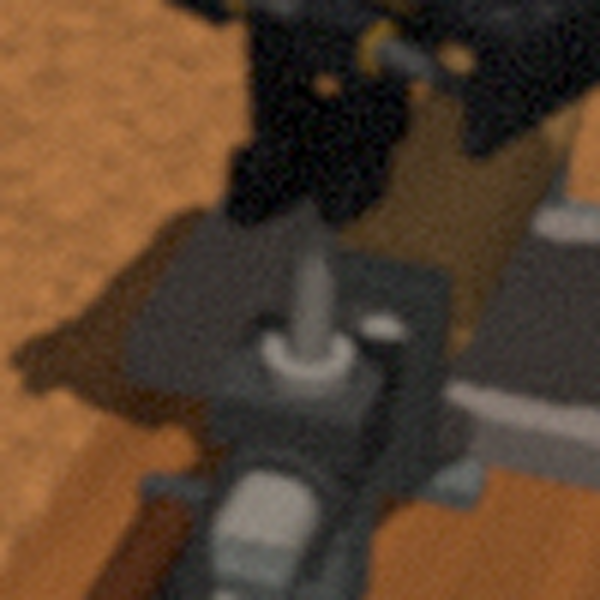

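{"fn": "servo_tool", "kwargs": {"delta_pos": [[0, 0, -0.0005], [0, 0, -0.001], [0, 0, -0.0015], [0, 0, -0.002], [0, 0, -0.0025], [0, 0, -0.003], [0, 0, -0.003]], "dr": [[0, 0, -0.022], [0, 0, -0.044], [0, 0, -0.066], [0, 0, -0.088], [0, 0, -0.11], [0, 0, -0.132], [0, 0, -0.132]], "gripper": [-1, -1, -1, -1, -1, -1, -1], "newtons": 55}}

```text
time: 14.05
ee_pos: [0.5009, -0.0466, 0.2015]
orientation: [0.677, 0.206, -0.676, 0.206]
contact_force: [0.7, 0.4, 1.2]
grip_width: 0.0131
```

```bash
python3 st.py
```

```text
14.05 [ 0.5009 -0.0466  0.2015] yaw -56.12 F [0.66 0.36 1.23] T [-0.051  0.02   0.165] 0.0131 j6 0.654 tau6 0.868
```

{"fn": "servo_tool", "kwargs": {"delta_pos": [[0, 0, -0.0005], [0, 0, -0.001], [0, 0, -0.0015], [0, 0, -0.002]], "dr": [[0, 0, -0.022], [0, 0, -0.044], [0, 0, -0.066], [0, 0, -0.066]], "gripper": [-1, -1, -1, -1]}}

```text
time: 14.45
ee_pos: [0.501, -0.0466, 0.2006]
orientation: [0.694, 0.135, -0.694, 0.136]
contact_force: [0.7, -0.7, 4.0]
grip_width: 0.0132
```

```bash
python3 st.py
```

```text
14.45 [ 0.501  -0.0466  0.2006] yaw -67.91 F [ 0.69 -0.75  3.99] T [-0.043  0.005  0.133] 0.0132 j6 0.859 tau6 0.865
```

{"fn": "servo_tool", "kwargs": {"delta_pos": [[0, 0, -0.0005], [0, 0, -0.001], [0, 0, -0.0012]], "dr": [[0, 0, -0.022], [0, 0, -0.044], [0, 0, -0.044]], "gripper": [-1, -1, -1]}}

```text
time: 14.75
ee_pos: [0.501, -0.0466, 0.2]
orientation: [0.702, 0.087, -0.701, 0.088]
contact_force: [0.2, -0.4, 4.3]
grip_width: 0.0134
```

```bash
python3 st.py
```

```text
14.75 [ 0.501  -0.0466  0.2   ] yaw -75.78 F [ 0.2  -0.39  4.35] T [-0.07   0.107  0.178] 0.0134 j6 0.997 tau6 0.857
```

{"fn": "servo_tool", "kwargs": {"delta_pos": [[0, 0, -0.0005], [0, 0, -0.001], [0, 0, -0.0012]], "dr": [[0, 0, -0.016], [0, 0, -0.033], [0, 0, -0.033]], "gripper": [-1, -1, -1]}}

```text
time: 15.05
ee_pos: [0.5011, -0.0467, 0.1996]
orientation: [0.706, 0.051, -0.705, 0.052]
contact_force: [0.6, -0.1, 5.8]
grip_width: 0.0134
```

```bash
python3 st.py
```

```text
15.05 [ 0.5011 -0.0467  0.1996] yaw -81.67 F [ 0.62 -0.13  5.84] T [-0.071  0.131  0.178] 0.0134 j6 1.099 tau6 0.646
```

{"fn": "servo_tool", "kwargs": {"delta_pos": [[0, 0, -0.0005], [0, 0, -0.001], [0, 0, -0.001]], "dr": [[0, 0, -0.014], [0, 0, -0.028], [0, 0, -0.028]], "gripper": [-1, -1, -1]}}

```text
time: 15.35
ee_pos: [0.5011, -0.0467, 0.1993]
orientation: [0.707, 0.02, -0.706, 0.021]
contact_force: [0.3, -0.8, 6.3]
grip_width: 0.0135
```

```bash
python3 st.py
```

```text
15.35 [ 0.5011 -0.0467  0.1993] yaw -86.7 F [ 0.31 -0.77  6.26] T [-0.143  0.088  0.185] 0.0135 j6 1.187 tau6 0.544
```

{"fn": "servo_tool", "kwargs": {"delta_pos": [[0, 0, -0.0005], [0, 0, -0.001], [0, 0, -0.001]], "dr": [[0, 0, -0.014], [0, 0, -0.022], [0, 0, -0.022]], "gripper": [-1, -1, -1]}}

```text
time: 15.65
ee_pos: [0.5012, -0.0467, 0.199]
orientation: [0.708, -0.004, -0.707, -0.004]
contact_force: [-0.4, -0.7, 8.0]
grip_width: 0.0133
```

```bash
python3 st.py
```

```text
15.65 [ 0.5012 -0.0467  0.199 ] yaw -90.63 F [-0.41 -0.73  8.  ] T [-0.07   0.192  0.154] 0.0133 j6 1.256 tau6 0.39
```

{"fn": "servo_tool", "kwargs": {"delta_pos": [[0, 0, -0.0003], [0, 0, -0.0004], [0, 0, -0.0004]], "dr": [[0, 0, -0.011], [0, 0, -0.022], [0, 0, -0.022]], "gripper": [-1, -1, -1]}}

```text
time: 15.95
ee_pos: [0.5011, -0.0467, 0.1987]
orientation: [0.707, -0.029, -0.706, -0.028]
contact_force: [0.1, -0.4, 7.4]
grip_width: 0.0135
```

```bash
python3 st.py
```

```text
15.95 [ 0.5011 -0.0467  0.1987] yaw -94.6 F [ 0.1  -0.43  7.35] T [-0.08   0.123  0.168] 0.0135 j6 1.325 tau6 0.463
```

{"fn": "servo_tool", "kwargs": {"delta_pos": [[0, 0, -0.0003], [0, 0, -0.0004], [0, 0, -0.0004]], "dr": [[0, 0, -0.011], [0, 0, -0.022], [0, 0, -0.022]], "gripper": [-1, -1, -1]}}

```text
time: 16.25
ee_pos: [0.5011, -0.0467, 0.1984]
orientation: [0.706, -0.053, -0.705, -0.053]
contact_force: [-1.1, -0.5, 6.7]
grip_width: 0.0136
```

```bash
python3 st.py
```

```text
16.25 [ 0.5011 -0.0467  0.1984] yaw -98.56 F [-1.1  -0.47  6.75] T [-0.109  0.21   0.191] 0.0136 j6 1.394 tau6 0.465
```

{"fn": "servo_tool", "kwargs": {"delta_pos": [[0, 0, -0.0003], [0, 0, -0.0004], [0, 0, -0.0004]], "dr": [[0, 0, -0.009], [0, 0, -0.018], [0, 0, -0.018]], "gripper": [-1, -1, -1]}}

```text
time: 16.55
ee_pos: [0.5011, -0.0467, 0.1982]
orientation: [0.704, -0.073, -0.703, -0.072]
contact_force: [-0.6, -1.2, 7.5]
grip_width: 0.0136
```

```bash
python3 st.py
```

```text
16.55 [ 0.5011 -0.0467  0.1982] yaw -101.79 F [-0.59 -1.2   7.5 ] T [-0.025  0.112  0.099] 0.0136 j6 1.451 tau6 0.414
```

{"fn": "servo_tool", "kwargs": {"delta_pos": [[0, 0, -0.0003], [0, 0, -0.0004], [0, 0, -0.0004]], "dr": [[0, 0, -0.009], [0, 0, -0.018], [0, 0, -0.018]], "gripper": [-1, -1, -1]}}

```text
time: 16.85
ee_pos: [0.5011, -0.0467, 0.198]
orientation: [0.702, -0.093, -0.701, -0.092]
contact_force: [0.3, -1.1, 6.4]
grip_width: 0.0136
```

```bash
python3 st.py
```

```text
16.85 [ 0.5011 -0.0467  0.198 ] yaw -105.02 F [ 0.31 -1.15  6.42] T [-0.081  0.17   0.15 ] 0.0136 j6 1.507 tau6 0.441
```

{"fn": "servo_tool", "kwargs": {"delta_pos": [[0, 0, -0.0003], [0, 0, -0.0004], [0, 0, -0.0004]], "dr": [[0, 0, -0.007], [0, 0, -0.014], [0, 0, -0.014]], "gripper": [-1, -1, -1]}}

```text
time: 17.15
ee_pos: [0.5011, -0.0468, 0.1979]
orientation: [0.699, -0.108, -0.698, -0.108]
contact_force: [-0.1, -0.4, 7.6]
grip_width: 0.0137
```

```bash
python3 st.py
```

```text
17.15 [ 0.5011 -0.0468  0.1979] yaw -107.53 F [-0.11 -0.39  7.64] T [-0.079  0.216  0.199] 0.0137 j6 1.551 tau6 0.413
```

{"fn": "servo_tool", "kwargs": {"delta_pos": [[0, 0, -0.0003], [0, 0, -0.0004], [0, 0, -0.0004]], "dr": [[0, 0, -0.007], [0, 0, -0.014], [0, 0, -0.014]], "gripper": [-1, -1, -1]}}

```text
time: 17.45
ee_pos: [0.5011, -0.0467, 0.1978]
orientation: [0.697, -0.123, -0.696, -0.123]
contact_force: [-0.2, 0.9, 7.3]
grip_width: 0.0135
```

```bash
python3 st.py
```

```text
17.45 [ 0.5011 -0.0467  0.1978] yaw -110.04 F [-0.2   0.93  7.27] T [-0.12   0.228  0.282] 0.0135 j6 1.595 tau6 0.453
```

{"fn": "servo_tool", "kwargs": {"delta_pos": [[0, 0, -0.0002], [0, 0, -0.0002]], "dr": [[0, 0, -0.008], [0, 0, -0.008]], "gripper": [-1, -1]}}

```text
time: 17.65
ee_pos: [0.5011, -0.0468, 0.1977]
orientation: [0.695, -0.132, -0.694, -0.132]
contact_force: [-0.7, -0.3, 8.0]
grip_width: 0.0135
```

```bash
python3 st.py
```

```text
17.65 [ 0.5011 -0.0468  0.1977] yaw -111.48 F [-0.71 -0.26  7.95] T [-0.133  0.216  0.263] 0.0135 j6 1.62 tau6 0.488
```

{"fn": "servo_tool", "kwargs": {"delta_pos": [[0, 0, 0], [0, 0, 0]], "dr": [[0, 0, -0.008], [0, 0, -0.008]], "gripper": [-1, -1]}}

```text
time: 17.85
ee_pos: [0.5011, -0.0467, 0.1976]
orientation: [0.694, -0.141, -0.692, -0.14]
contact_force: [-0.4, -1.3, 7.5]
grip_width: 0.0136
```

```bash
python3 st.py
```

```text
17.85 [ 0.5011 -0.0467  0.1976] yaw -112.92 F [-0.43 -1.25  7.52] T [-0.119  0.194  0.308] 0.0136 j6 1.645 tau6 0.515
```

{"fn": "servo_tool", "kwargs": {"delta_pos": [[0, 0, 0], [0, 0, 0]], "dr": [[0, 0, -0.008], [0, 0, -0.008]], "gripper": [-1, -1]}}

```text
time: 18.05
ee_pos: [0.5011, -0.0468, 0.1976]
orientation: [0.692, -0.149, -0.691, -0.149]
contact_force: [-0.7, -0.7, 6.3]
grip_width: 0.0134
```

```bash
python3 st.py
```

```text
18.05 [ 0.5011 -0.0468  0.1976] yaw -114.36 F [-0.72 -0.68  6.33] T [-0.126  0.226  0.343] 0.0134 j6 1.67 tau6 0.542
```

{"fn": "servo_tool", "kwargs": {"delta_pos": [[0, 0, 0], [0, 0, 0]], "dr": [[0, 0, -0.006], [0, 0, -0.006]], "gripper": [-1, -1]}}

```text
time: 18.25
ee_pos: [0.5011, -0.0468, 0.1975]
orientation: [0.69, -0.156, -0.689, -0.155]
contact_force: [-0.6, 0.2, 7.1]
grip_width: 0.0132
```

```bash
python3 st.py
```

```text
18.25 [ 0.5011 -0.0468  0.1975] yaw -115.43 F [-0.62  0.15  7.07] T [-0.067  0.191  0.387] 0.0132 j6 1.689 tau6 0.518
```

{"fn": "servo_tool", "kwargs": {"delta_pos": [[0, 0, 0]], "dr": [[0, 0, 0]], "gripper": [-1]}}

```text
time: 18.35
ee_pos: [0.5011, -0.0467, 0.1975]
orientation: [0.69, -0.156, -0.689, -0.155]
contact_force: [-0.1, -0.8, 6.4]
grip_width: 0.0132
```

```bash
python3 st.py
```

```text
18.35 [ 0.5011 -0.0467  0.1975] yaw -115.4 F [-0.06 -0.85  6.44] T [-0.118  0.206  0.341] 0.0132 j6 1.688 tau6 0.369
```

{"fn": "servo_tool", "kwargs": {"delta_pos": [[0, 0, 0]], "dr": [[0, 0, 0]], "gripper": [-1]}}

```text
time: 18.45
ee_pos: [0.5011, -0.0468, 0.1975]
orientation: [0.69, -0.156, -0.689, -0.155]
contact_force: [0.7, -0.5, 7.4]
grip_width: 0.0136
```

```bash
python3 st.py
```

```text
18.45 [ 0.5011 -0.0468  0.1975] yaw -115.4 F [ 0.7  -0.54  7.42] T [-0.092  0.149  0.356] 0.0136 j6 1.688 tau6 0.358
```

{"fn": "servo_tool", "kwargs": {"delta_pos": [[0, 0, 0], [0, 0, 0]], "dr": [[0, 0, 0.008], [0, 0, 0.011]], "gripper": [-1, -1]}}

```text
time: 18.65
ee_pos: [0.5011, -0.0468, 0.1975]
orientation: [0.693, -0.144, -0.692, -0.143]
contact_force: [0.1, -1.0, 7.0]
grip_width: 0.0132
```

```bash
python3 st.py
```

```text
18.65 [ 0.5011 -0.0468  0.1975] yaw -113.4 F [ 0.1  -1.01  7.02] T [-0.065  0.197  0.117] 0.0132 j6 1.653 tau6 0.122
```

{"fn": "servo_tool", "kwargs": {"delta_pos": [[0, 0, 0], [0, 0, 0], [0, 0, 0], [0, 0, 0], [0, 0, 0]], "dr": [[0, 0, 0.005], [0, 0, 0.005], [0, 0, 0.005], [0, 0, 0.005], [0, 0, 0.005]], "gripper": [-0.55, -0.35, -0.2, -0.2, -0.2]}}

```text
time: 19.15
ee_pos: [0.5007, -0.0465, 0.1967]
orientation: [-0.693, 0.14, 0.693, 0.14]
contact_force: [-0.9, -0.1, 0.6]
grip_width: 0.0354
```

```bash
python3 st.py; python3 - <<'E'
from h import *
q=grab('side','s12');cv2.imwrite('pics/s12c.png',cv2.resize(q['frame'][60:180,290:410,::-1],None,fx=5,fy=5,interpolation=2))
q=grab('wrist','w12')
E
```

```text
19.15 [ 0.5007 -0.0465  0.1967] yaw -112.79 F [-0.85 -0.14  0.63] T [ 0.018  0.145 -0.003] 0.0354 j6 1.642 tau6 -0.008
```

View pics/w12.png

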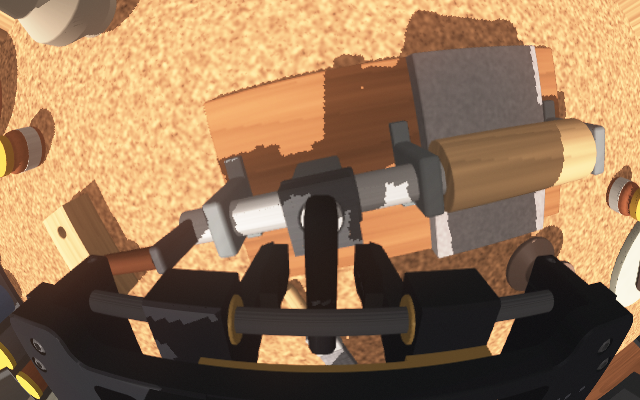

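View pics/s12c.png

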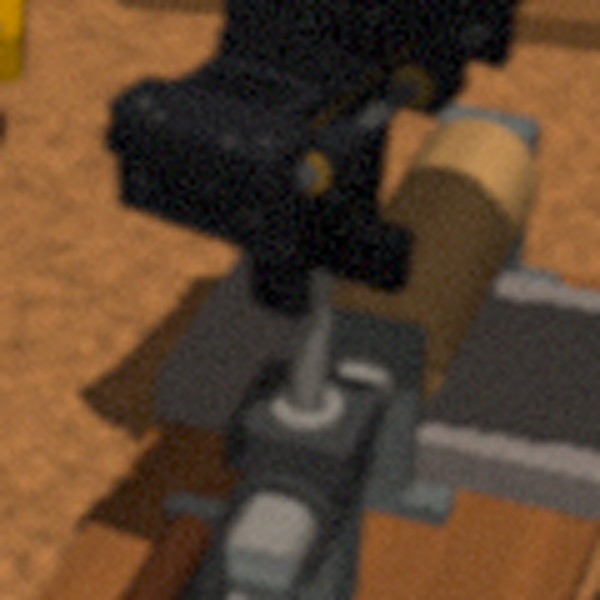

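{"fn": "servo_tool", "kwargs": {"delta_pos": [[0, 0, 0.04], [0, 0, 0.1], [0, 0, 0.2], [0, 0, 0.2], [-0.15, -0.2, 0.2], [-0.15, -0.35, 0.2], [-0.15, -0.35, 0.2], [-0.15, -0.35, 0.2], [-0.15, -0.35, 0.2]], "dr": [[0, 0, 0], [0, 0, 0], [0, 0, 0], [0, 0, 0], [0, 0, 0], [0, 0, 0], [0, 0, 0], [0, 0, 0], [0, 0, 0]], "gripper": [-0.2, -0.2, -0.2, -0.2, -0.2, -0.2, -0.2, -0.2, -0.2]}}

```text
time: 20.15
ee_pos: [0.4243, -0.2252, 0.2961]
orientation: [-0.692, 0.142, 0.693, 0.141]
contact_force: [0.8, 1.0, 0.8]
grip_width: 0.0351
```

```bash
python3 st.py; python3 - <<'E'
from h import *
q=grab('side','s13');cv2.imwrite('pics/s13c.png',cv2.resize(q['frame'][60:220,280:420,::-1],None,fx=3.7,fy=3.7,interpolation=2))
p=grab('top','t13');cv2.imwrite('pics/t13c.png',cv2.resize(p['frame'][140:260,330:490,::-1],None,fx=5,fy=5,interpolation=2))
o=np.array([.5,-.0455,.09]);M=R.from_euler('z',-11.1,degrees=True).as_matrix()
for c in (cloud(p),cloud(q)):
    d=(c-o)@M
    m=(d[...,1]>.128)&(d[...,1]<.178)&(abs(d[...,0])<.04)&(d[...,2]>.045)&(d[...,2]<.1)
    P=d[m];print('grip',len(P),P.mean(0) if len(P) else 0)
    m=(np.hypot(d[...,0],d[...,1])<.05)&(d[...,2]>.105)&(d[...,2]<.15);P=c[m];print('handle',len(P))
    if len(P):print(P.mean(0),np.percentile(P[:,2],[50,95]),cv2.minAreaRect((P[:,:2]*1000).astype(np.float32)))
w=grab('wrist','w13')
E
```

```text
20.15 [ 0.4243 -0.2252  0.2961] yaw -113.11 F [0.84 1.01 0.8 ] T [-0.012  0.173  0.014] 0.0351 j6 1.242 tau6 -0.72
grip 245 [0.00190169 0.15242835 0.07266707]
handle 472
[ 0.49893879 -0.04432375  0.22061534] [0.22303534 0.22589152] ((499.7384948730469, -46.61516571044922), (15.01791000366211, 80.44143676757812), 67.94988250732422)
grip 234 [0.00170415 0.15651352 0.07137361]
handle 562
[ 0.50004015 -0.04034221  0.21440388] [0.21557685 0.22446223] ((500.2611083984375, -44.330841064453125), (16.85498046875, 80.99067687988281), 69.07011413574219)
```

View pics/s13c.png

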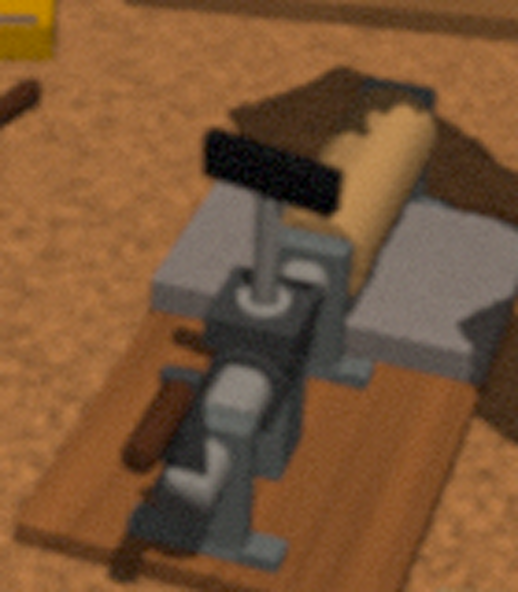

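View pics/t13c.png

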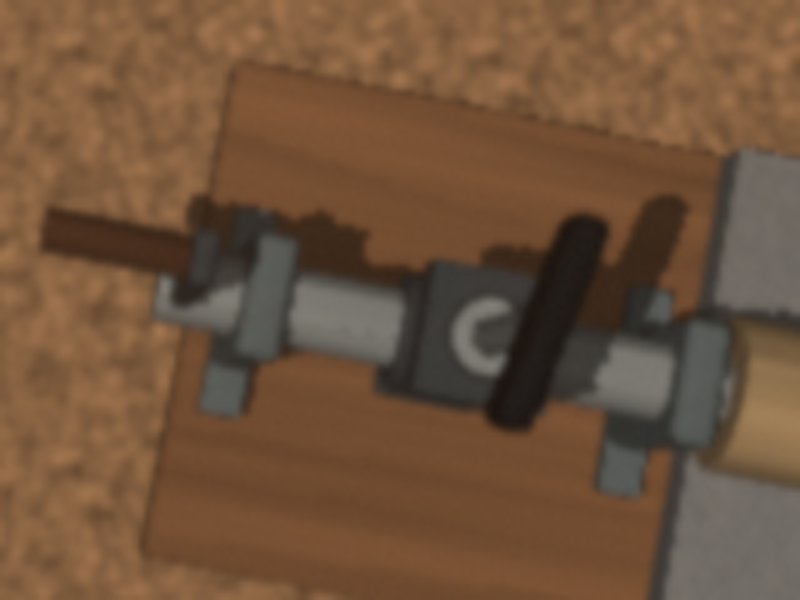

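View pics/w13.png

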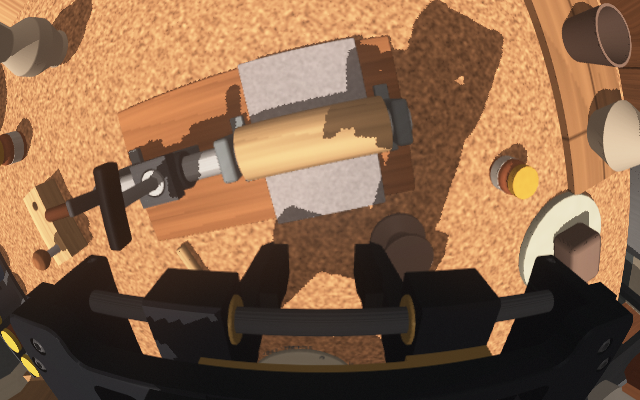

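{"fn": "servo_tool", "kwargs": {"delta_pos": [[0.153, 0.357, 0], [0.153, 0.357, 0], [0.153, 0.357, 0], [0.153, 0.357, 0], [0.153, 0.357, 0], [0.153, 0.357, 0], [0.153, 0.357, 0], [0.153, 0.357, 0]], "dr": [[0, 0, 0.003], [0, 0, 0.003], [0, 0, 0.003], [0, 0, 0.003], [0, 0, 0.003], [0, 0, 0.003], [0, 0, 0.003], [0, 0, 0.003]], "gripper": [-0.2, -0.2, -0.2, -0.2, -0.2, -0.2, -0.2, -0.2]}}

```text
time: 21.1
ee_pos: [0.502, -0.0438, 0.2969]
orientation: [-0.694, 0.137, 0.694, 0.137]
contact_force: [-0.2, 0.1, 0.4]
grip_width: 0.0352
```

```bash
python3 st.py
```

```text
21.1 [ 0.502  -0.0438  0.2969] yaw -112.34 F [-0.16  0.07  0.39] T [ 0.063  0.2   -0.036] 0.0352 j6 1.641 tau6 -0.005
```

{"fn": "servo_tool", "kwargs": {"delta_pos": [[-0.0025, -0.0055, -0.05], [-0.0025, -0.0055, -0.12], [-0.0025, -0.0055, -0.198], [-0.0025, -0.0055, -0.198], [-0.0025, -0.0055, -0.198]], "dr": [[0, 0, 0], [0, 0, 0], [0, 0, 0], [0, 0, 0], [0, 0, 0]], "gripper": [-0.2, -0.2, -0.2, -0.2, -0.2]}}

```text
time: 21.6
ee_pos: [0.5013, -0.0465, 0.199]
orientation: [0.694, -0.137, -0.694, -0.137]
contact_force: [0.3, -0.5, 0.3]
grip_width: 0.0354
```

```bash
python3 st.py
```

```text
21.6 [ 0.5013 -0.0465  0.199 ] yaw -112.33 F [ 0.3  -0.48  0.29] T [ 0.     0.121 -0.026] 0.0354 j6 1.635 tau6 -0.002
```

{"fn": "servo_tool", "kwargs": {"delta_pos": [[0, 0, 0], [0, 0, 0], [0, 0, 0], [0, 0, 0]], "dr": [[0, 0, 0], [0, 0, 0], [0, 0, 0], [0, 0, 0]], "gripper": [-1, -1, -1, -1], "newtons": 55}}

```text
time: 22.0
ee_pos: [0.5015, -0.0461, 0.199]
orientation: [0.695, -0.137, -0.693, -0.136]
contact_force: [-1.0, -1.3, 5.7]
grip_width: 0.0136
```

```bash
python3 st.py
```

```text
22.0 [ 0.5015 -0.0461  0.199 ] yaw -112.26 F [-1.02 -1.31  5.72] T [-0.293  0.356 -0.015] 0.0136 j6 1.635 tau6 0.003
```

{"fn": "servo_tool", "kwargs": {"delta_pos": [[0, 0, 0], [0, 0, 0], [0, 0, 0]], "dr": [[0, 0, -0.008], [0, 0, -0.014], [0, 0, -0.014]], "gripper": [-1, -1, -1]}}

```text
time: 22.3
ee_pos: [0.5015, -0.0462, 0.199]
orientation: [0.691, -0.152, -0.69, -0.151]
contact_force: [-2.6, -1.3, 5.6]
grip_width: 0.0132
```

```bash
python3 st.py
```

```text
22.3 [ 0.5015 -0.0462  0.199 ] yaw -114.78 F [-2.62 -1.29  5.64] T [-0.29   0.348  0.245] 0.0132 j6 1.679 tau6 0.429
```

{"fn": "servo_tool", "kwargs": {"delta_pos": [[0, 0, 0], [0, 0, 0]], "dr": [[0, 0, -0.006], [0, 0, -0.006]], "gripper": [-1, -1]}}

```text
time: 22.5
ee_pos: [0.5015, -0.0462, 0.1991]
orientation: [0.69, -0.158, -0.688, -0.158]
contact_force: [-0.9, -0.9, 6.2]
grip_width: 0.0133
```

```bash
python3 st.py
```

```text
22.5 [ 0.5015 -0.0462  0.1991] yaw -115.85 F [-0.92 -0.87  6.22] T [-0.301  0.36   0.337] 0.0133 j6 1.698 tau6 0.515
```

{"fn": "servo_tool", "kwargs": {"delta_pos": [[0, 0, 0], [0, 0, 0]], "dr": [[0, 0, -0.006], [0, 0, -0.006]], "gripper": [-1, -1]}}

```text
time: 22.7
ee_pos: [0.5015, -0.0462, 0.199]
orientation: [0.688, -0.165, -0.687, -0.164]
contact_force: [-0.6, -1.8, 5.8]
grip_width: 0.0135
```

```bash
python3 st.py
```

```text
22.7 [ 0.5015 -0.0462  0.199 ] yaw -116.92 F [-0.63 -1.82  5.84] T [-0.295  0.368  0.443] 0.0135 j6 1.717 tau6 0.544
```

{"fn": "servo_tool", "kwargs": {"delta_pos": [[0, 0, 0], [0, 0, 0], [0, 0, 0]], "dr": [[0, 0, 0], [0, 0, 0], [0, 0, 0]], "gripper": [-1, -1, -1]}}

```text
time: 23.0
ee_pos: [0.5015, -0.0462, 0.199]
orientation: [0.689, -0.165, -0.687, -0.164]
contact_force: [-0.8, -1.7, 5.8]
grip_width: 0.0135
```

```bash
python3 st.py
```

```text
23.0 [ 0.5015 -0.0462  0.199 ] yaw -116.9 F [-0.79 -1.67  5.77] T [-0.299  0.31   0.43 ] 0.0135 j6 1.716 tau6 0.384
```

{"fn": "servo_tool", "kwargs": {"delta_pos": [[0, 0, 0], [0, 0, 0], [0, 0, 0], [0, 0, 0], [0, 0, 0], [0, 0, 0], [0, 0, 0]], "dr": [[0, 0, 0.007], [0, 0, 0.014], [0, 0, 0.014], [0, 0, 0.014], [0, 0, 0.014], [0, 0, 0.014], [0, 0, 0.014]], "gripper": [-1, -1, -0.55, -0.35, -0.2, -0.2, -0.2]}}

```text
time: 23.7
ee_pos: [0.501, -0.0458, 0.1978]
orientation: [-0.691, 0.15, 0.691, 0.15]
contact_force: [-0.4, -0.2, -0.7]
grip_width: 0.0352
```

```bash
python3 st.py
```

```text
23.7 [ 0.501  -0.0458  0.1978] yaw -114.43 F [-0.37 -0.25 -0.67] T [-0.029  0.165  0.004] 0.0352 j6 1.673 tau6 0.002
```

{"fn": "servo_tool", "kwargs": {"delta_pos": [[0, 0, 0.04], [0, 0, 0.1], [0, 0, 0.2], [0, 0, 0.2], [-0.15, -0.2, 0.2], [-0.15, -0.35, 0.2], [-0.15, -0.35, 0.2], [-0.15, -0.35, 0.2], [-0.15, -0.35, 0.2]], "dr": [[0, 0, 0], [0, 0, 0], [0, 0, 0], [0, 0, 0], [0, 0, 0], [0, 0, 0], [0, 0, 0], [0, 0, 0], [0, 0, 0]], "gripper": [-0.2, -0.2, -0.2, -0.2, -0.2, -0.2, -0.2, -0.2, -0.2]}}

```text
time: 24.6
ee_pos: [0.4245, -0.2244, 0.297]
orientation: [-0.69, 0.152, 0.691, 0.151]
contact_force: [0.3, 0.7, -0.2]
grip_width: 0.0353
```

```bash
python3 st.py; python3 - <<'E'
from h import *
q=grab('side','s14');cv2.imwrite('pics/s14c.png',cv2.resize(q['frame'][60:220,280:420,::-1],None,fx=3.7,fy=3.7,interpolation=2))
p=grab('top','t14')
o=np.array([.5,-.0455,.09]);M=R.from_euler('z',-11.1,degrees=True).as_matrix()
for c in (cloud(p),cloud(q)):
    d=(c-o)@M
    m=(d[...,1]>.128)&(d[...,1]<.178)&(abs(d[...,0])<.04)&(d[...,2]>.045)&(d[...,2]<.1)
    P=d[m];print('grip',len(P),P.mean(0) if len(P) else 0)
    m=(np.hypot(d[...,0],d[...,1])<.05)&(d[...,2]>.105)&(d[...,2]<.15);P=c[m];print('handle',len(P))
    if len(P):print(P.mean(0),np.percentile(P[:,2],[50,95]),cv2.minAreaRect((P[:,:2]*1000).astype(np.float32)))
    for r0,r1 in ((.0095,.014),(.018,.025)):
        r=np.hypot(c[...,0]-.5,c[...,1]+.0465);m=(r>r0)&(r<r1)&(c[...,2]>.12)&(c[...,2]<.145);print('z',r0,m.sum(),np.median(c[m][:,2]))
E
```

```text
24.6 [ 0.4245 -0.2244  0.297 ] yaw -114.73 F [ 0.29  0.65 -0.24] T [0.045 0.167 0.01 ] 0.0353 j6 1.272 tau6 -0.724
grip 246 [0.00184962 0.15242707 0.07286317]
handle 467
[ 0.49898634 -0.04409959  0.22066911] [0.22302895 0.22584606] ((499.04937744140625, -46.09697723388672), (14.541166305541992, 78.68547058105469), 66.2353515625)
z 0.0095 59 0.13216979365476622
z 0.018 158 0.1311536872999075
grip 239 [0.00167789 0.15751645 0.07125346]
handle 557
[ 0.50019121 -0.04005258  0.21447385] [0.21566372 0.22440894] ((500.719482421875, -43.95188522338867), (16.207324981689453, 79.14994049072266), 66.25562286376953)
z 0.0095 44 0.13162731516467824
z 0.018 134 0.13114449958089724
```

View pics/s14c.png

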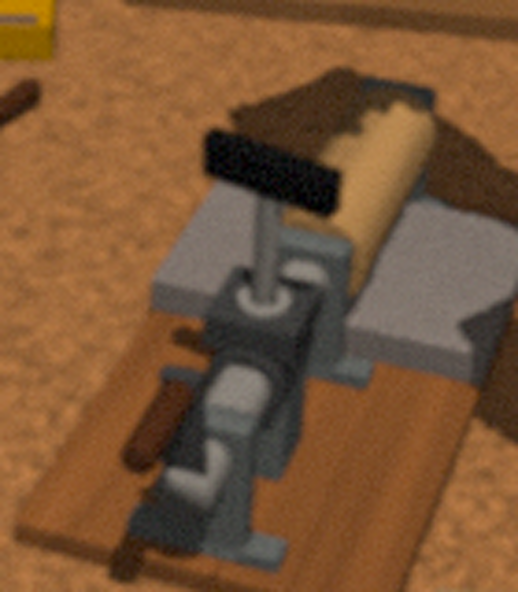

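```bash
python3 -c "
from h import *
print(env.sign_off())"
```

```text
the job is handed in; nothing more can be done
None
```

I swung the crank upright, seated the hex key in the set screw, tightened the screw onto the flat and let go. The key is standing in the screw, and I handed the job in at about 25 s of the 67 s. No verdict was reported.

**Last checks:**
- **Flat:** the crank grip is about 1.8 mm off upright at 65 mm radius, so the flat is roughly 0.03 rad off. The limit is 0.12 rad.
- **Screw height:** it stands about 0.5–1 mm above the boss. The limit is 2.2 mm.
- **Key:** it is about 12 mm deep, its handle is within about 1 mm of the screw axis in the top view, and it looks upright.
- **Arm:** it is withdrawn and clear of everything, with the wrist forces near zero.

**Uncertain points:**
- **Tightness is an estimate:** the contact force cannot be read directly. I first stopped at about 0.36 N m, then took the key again and went on to 0.43–0.44 N m. That is a little under the 0.5 N m asked for.
- **Measured drag disagrees with the text:** the screw's free-turning drag read about 0.16 N m, against the stated 0.25. From the rise above that drag, I estimate a bearing force of about 55–65 N. That lies between the 28 N needed and the 95 N that strips the thread.
- **Side camera:** it placed points 1–3 mm off the top and wrist cameras. The key and the screw shifted by the same amount in its pictures, so I compared them with each other rather than trusting its absolute positions.

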